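Fish the backing block out of the upright box section

TASK

The copper backing block is still at the bottom of the upright box-section post: with the green-handled picker, hook it by its keyhole, draw it up out of the post and set it down upright in the grey tray without touching the block with the fingers. Then unhook the picker and hang it back in its blue rack the way it hung. Work gently, by feel: keep every push, pull and set-down of the block, and every push on the post, under about 25 N, and leave the other things on the table where they are.

Things in the scene. Friction and masses are not known exactly. Their poses are not given: they have to be found in the camera images.
- post_rim (a point): Upright grey rectangular hollow section (fixed), outside 73 (x) x 51 (y) mm, wall 3 mm, inside 67 x 45 mm, on an 85 x 63 x 6 mm foot plate that is also its inner floor. Point: centre of the open top, 106 mm above the table and 100 mm above the inner floor; z up. A yellow stripe runs up the outside of its -x side, which faces the robot.
- block_center (a point): Copper backing block, 62 (x) x 40 (y) x 33 mm high, 0.25 to 0.45 kg, loose, standing on the post's inner floor with 2.5 mm play all round. Point: its centre, half-way up; z up, axes along the post's within 0.06 rad. Solid up to 18 mm above its underside, then a hollow 56 x 34 mm and 10 mm high, then a top plate 5 mm thick with a keyhole in it.
- keyhole (a point): On the block's top face: centre of the keyhole's wide end, a 22 x 22 mm square opening, 16 mm from the block's middle towards its -x (the yellow-stripe side). The picker's foot goes in here, down to the hollow's floor 15 mm below this point; then let its spring out and raise it 2 to 3 mm more, so that it hangs free between floor and plate (5 mm play). Axes as the block's.
- slot_end (a point): On the block's top face, in its middle: where the picker's axis comes to stand when hooked, 16 mm along +x from the wide opening. The slot is 10 mm wide and starts 5 mm before this point; its end wall, 3 mm past it, stops the 6 mm rod. With the rod against the end the foot lifts the block level; slid back 16 mm along the block's -x it comes free. Axes as the block's.
- picker_grip (a point): Telescopic picker, hanging upright in the rack, 0.18 kg. Point: centre of its green square handle (22 x 22 mm, 50 mm tall, sides along x and y; z up), the place to grip it. The underside of its flange lies 32 mm below.
- picker_flange (a point): Centre of the underside of the picker's steel flange (32 x 32 x 5 mm), by which it hangs. Below: a sleeve (10 mm across, 70 mm long), then a 6 mm rod with a round brass foot, 18 mm across, 5 mm thick, on a spring (2 N per mm, gives 3 mm upwards). The foot's underside lies 105 to 135 mm below this point, not measured, different each time but locked: find it by feel, e.g. on the table (z = 0).
- rack_seat (a point): Blue rack (fixed): a horizontal fork 150 mm above the table on a post; foot plate 70 x 70 x 6 mm. Point: top of the fork where the picker's axis hangs; z up. Slot 16 mm wide, open to +x (away from the robot), prongs 16 mm wide with lips 3 mm high at their ends. Lift the picker about 10 mm, then draw it out along +x by about 55 mm; hang it back the opposite way, handle sides along the rack's axes.
- fork_mouth (a point): Open end of the rack's fork, 30 mm along the rack's +x from the seat point, same height. The foot plate below ends here too.
- tray: Grey open tray (fixed), 105 (x) x 90 (y) x 25 mm high, walls and floor 3 mm. Origin: centre of its underside on the table; z up.
- gear_ring: Bystander: rusty toothed ring lying flat, diameter 94 mm, 16 mm high. Origin: centre of its underside.
- spindle_cap: Bystander: rusty stepped cap on a flange, diameter 64 mm, 55 mm high. Origin: centre of its underside.
- weld_square: Bystander: red and white triangular magnet square lying flat, 85 x 85 x 17 mm. Origin: centre of its underside.
Things that resemble listed ones, but are neither listed nor needed, are in the scene too. Leave any pink or purple look-alike of the part that bears picker_grip alone.

How it is judged:
By the outcome, as a careful person would: the job done as asked, in the order asked, and still so for the second after the job is handed in, with the robot touching nothing.
It also fails if it takes over 69 s, if anything falls off the work surface, if the arm or the gripper's body presses on something with over 40 N, if the wrist force passes 120 N, or if a joint passes its speed limit or range.

ROBOT

A 6-joint arm with a two-finger parallel gripper is mounted at the origin on a cart in front of the work surface, level with it; the furniture and walls round the work are solid. World frame = base frame: x ahead of the robot, y to its left, z up, the work surface at z = 0. Lengths are in m, angles in rad, forces in N, time in s.
With the tool pointing down it reaches from about 0.375 to 0.975 m from the base axis. Payload 3.8 kg.
Tool frame: the origin (TCP) lies at the very end of the fingers, on their centre line; the grasp point (between the pads) lies 19 mm behind it; z points along the fingers, y is the direction in which the jaws open and shut (so a half turn about z gives the same grasp; the last joint's range is limited). The gripper opens to 88 mm and grips with 3 to 60 N. Pads are 18 mm wide; open, the fingers measure 123 mm over their backs; the gripper's body (75 mm by 187 mm) begins 45 mm behind the grasp point.
Start: joints at [-1.279, 0.264, 1.604, -0, 1.274, -0.037], TCP at [0.218, -0.639, 0.239] pointing down, gripper open.
Joint ranges: [-2.63, 2.63], [-0.94, 2.18], [0.31, 2.57], [-1.31, 4.45], [0, 2.66], [-2.55, 2.55]. Speed limits (rad/s): [2.57, 2.57, 3.14, 3.14, 3.14, 3.14].

INTERFACE

Orientations are given as a rotation vector (axis times angle).
In Python, from workcell import arm gives the robot as it stands.
- The arm moves only by the tool jog_arm, never from a script. Its arguments are lists of equal length, an entry for each row: "slide": the shift along the tool's x, y, z in mm, a list of three; "rotation": the turn, a rotation vector about the tool's x, y, z in degrees, a list of three; "gripper": the opening, from 0 (shut) to 1 (fully open). In form: {"slide": [[x, y, z], ...], "rotation": [[rx, ry, rz], ...], "gripper": [gripper, ...]}. A call has 1 to 12 rows; each row is the pose to reach, as a shift and turn from the pose measured when the call began, along the tool's axes at that moment; what a row does not reach only later rows make up. A row lasts 1/12 s, in which the tool goes at most 41.7 mm and 7.16 degrees, less where a joint would pass 70% of its speed; a pose out of reach is approached as far as the arm can. A call with a gripper value outside its range is refused whole. The fingers move at their own pace and stop on an object; "squeeze" is the grip in N (left out, the last holds). Time passes only in rows, so rows that repeat a pose let the fingers close. It gives the time, the measured TCP pose, the force and the opening at its end, in the units of the state.
- arm.read_state(): the state, without advancing time (a new reading comes with each control period).
- arm.get_image(name): name is "scene" or "top" or "wrist"; returns (picture, depth): 400x640x3 uint8, red, green, blue; 400x640 float32, m along the optical axis (not along the pixel's ray), 0 where there is no reading.
- arm.camera_model(name): a dict with "intrinsics" (3x3 intrinsics, pixels), "extrinsics" (4x4, takes a point from camera to world coordinates). Camera axes: x right, y down, z forward; pixel columns grow to the right and rows downward; lengths in m; the calibration is good to about 2 mm. A picture is of the moment at which its call begins: read the wrist's pose just before it. camera_model takes no time and is no camera call; for the wrist camera it gives the pose at the moment of the call.
- arm.hand_in(): hands the job in, once; it reports no verdict.
The state is a dict: "t": time; "joint_pos": joint angles; "qd": joint speeds; "tau": joint torques, N m; "eef_pos": TCP position; "eef_rot": TCP orientation; "force": force on the tool from outside, world axes, zero at the start; "torque": the same for the moment, N m; "opening": finger opening in m.
Only numpy, scipy, OpenCV 4.12 (cv2) and the standard library are available. Lean on these libraries where they do the work, as an engineer would, in place of code of your own. Each camera call takes 0.05 s, during which the arm holds its last target.

## Working session

There is one attempt and no reset: what is moved stays moved. The work goes in short steps, Python scripts to look and compute and a tool call to move; the robot and the scene stay as the last step left them, time stands still between calls to the robot, and variables do not carry over. Pictures are saved under pics/ and viewed, and the job is handed in when it is done.

Besides the shell and the picture viewer there is one more tool, called by a JSON object that holds its "api" and its "payload". jog_arm: Moves the arm, as the interface text tells. Its arguments: {"type":"object","properties":{"slide":{"type":"array"},"rotation":{"type":"array"},"gripper":{"type":"array"},"squeeze":{"type":"number"}},"required":["slide","rotation","gripper"]}

```bash
ls; mkdir -p pics
python3 - <<'E'
from workcell import arm
import cv2,numpy as np
s=arm.read_state(); print({k:np.round(v,4) for k,v in s.items()})
for n in ["scene","top","wrist"]:
    im,d=arm.get_image(n); cv2.imwrite(f"pics/{n}0.png",im[:,:,::-1]); np.save(f"pics/{n}0.npy",d)
    c=arm.camera_model(n); print(n,np.round(c["intrinsics"],1).tolist(),np.round(c["extrinsics"],4).tolist())
    np.savez(f"pics/{n}0c.npz",K=c["intrinsics"],T=c["extrinsics"],im=im,d=d)
E
```

```text
pics
{'t': np.float64(0.0), 'joint_pos': array([-1.2789,  0.2647,  1.6054, -0.    ,  1.2737, -0.0369]), 'qd': array([ 0.0018,  0.0007,  0.0002,  0.0009,  0.0009, -0.0005]), 'tau': array([ 8.00000e-04, -5.02105e+01, -3.56875e+01,  7.27000e-02,
        2.94000e-02, -1.00000e-04]), 'eef_pos': array([ 0.2178, -0.6382,  0.2374]), 'eef_rot': array([-3.0971e+00, -5.1380e-01,  5.0000e-04]), 'force': array([-0.0838, -0.1198, -0.2753]), 'torque': array([0.0071, 0.0136, 0.0316]), 'opening': np.float64(0.0884)}
scene [[476.3, 0.0, 323.9], [0.0, 476.3, 200.3], [0.0, 0.0, 1.0]] [[0.0649, -0.486, 0.8716, -0.3274], [-0.9976, -0.054, 0.0441, -0.3392], [0.0257, -0.8723, -0.4883, 0.6422], [0.0, 0.0, 0.0, 1.0]]
top [[443.2, 0.0, 317.3], [0.0, 443.2, 200.9], [0.0, 0.0, 1.0]] [[0.0273, -0.9849, 0.1709, 0.39], [-0.9996, -0.0287, -0.0059, -0.301], [0.0107, -0.1706, -0.9853, 1.1688], [0.0, 0.0, 0.0, 1.0]]
wrist [[312.9, 0.0, 320.5], [0.0, 312.9, 202.4], [0.0, 0.0, 1.0]] [[0.3232, -0.9063, -0.2724, 0.2887], [-0.9463, -0.3101, -0.0911, -0.6138], [-0.0019, 0.2873, -0.9578, 0.3838], [0.0, 0.0, 0.0, 1.0]]
```

View pics/scene0.png

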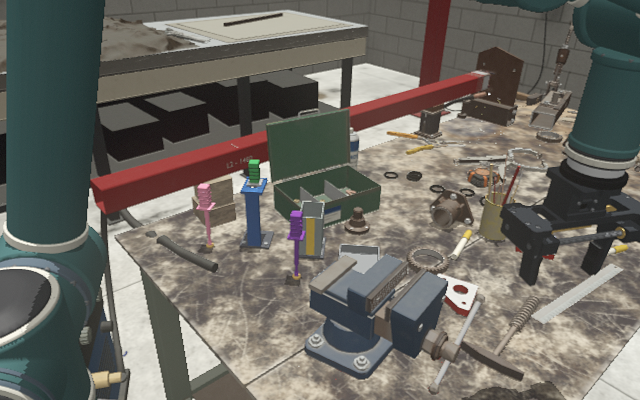

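View pics/top0.png

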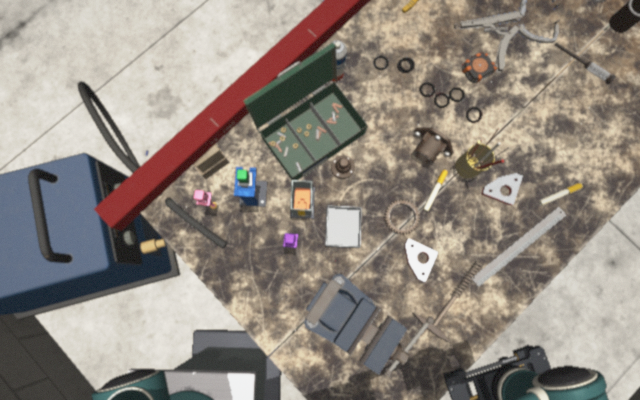

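View pics/wrist0.png

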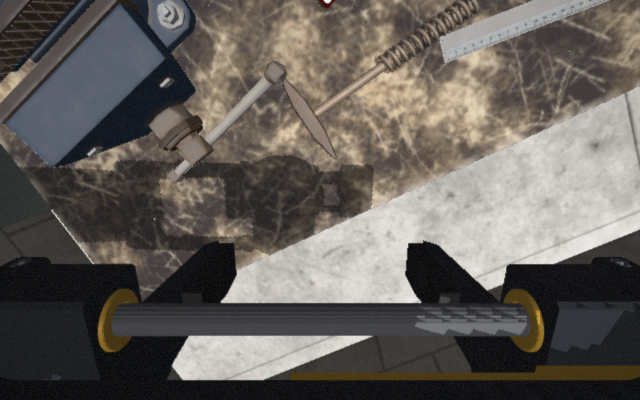

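The scene and top views show the green handle in the blue rack at top (243,175), the post with the copper block at (302,198) and the tray at (343,227). There are pink and purple look-alikes at (202,198) and (291,241).

```bash
cat > h.py <<'E'
import numpy as np,cv2
from scipy.spatial.transform import Rotation as R
def load(n):
    z=np.load(f"pics/{n}c.npz"); return z["K"],z["T"],z["im"],z["d"]
def cloud(K,T,d):
    v,u=np.mgrid[:d.shape[0],:d.shape[1]]
    p=np.stack([(u-K[0,2])/K[0,0]*d,(v-K[1,2])/K[1,1]*d,d],-1)
    w=p@T[:3,:3].T+T[:3,3]; w[d<=0]=np.nan; return w
def ray(K,T,u,v,z):
    r=T[:3,:3]@np.array([(u-K[0,2])/K[0,0],(v-K[1,2])/K[1,1],1]); o=T[:3,3]
    return o+r*(z-o[2])/r[2]
def rect(w,m):
    p=w[m][:,:2]; p=p[np.isfinite(p).all(1)].astype(np.float32); return cv2.minAreaRect(p*1000)
def grab(n,tag):
    from workcell import arm
    im,d=arm.get_image(n); c=arm.camera_model(n)
    np.savez(f"pics/{tag}c.npz",K=c["intrinsics"],T=c["extrinsics"],im=im,d=d)
    cv2.imwrite(f"pics/{tag}.png",im[:,:,::-1]); return c["intrinsics"],c["extrinsics"],im,d
E
python3 - <<'E'
from h import *
for n in ["top0","scene0"]:
    K,T,im,d=load(n); w=cloud(K,T,d)
    hsv=cv2.cvtColor(im,cv2.COLOR_RGB2HSV)
    def rep(name,m):
        m=m&np.isfinite(w[...,0])
        nn,l,st,_=cv2.connectedComponentsWithStats(m.astype(np.uint8))
        for i in np.argsort(-st[1:,4])[:2]+1:
            if st[i,4]<10: continue
            mm=l==i; q=w[mm]; r=rect(w,mm)
            print(n,name,st[i].tolist(),"med",np.round(np.median(q,0),4),"zrng",np.round(np.percentile(q[:,2],[2,98]),3),"rect",np.round(r[0],1),np.round(r[1],1),round(r[2],1))
    H,S,V=[hsv[...,i].astype(int) for i in range(3)]
    rep("green",(H>50)&(H<75)&(S>150)&(V>80))
    rep("blue",(H>100)&(H<118)&(S>150)&(V>60)&(w[...,2]>0.1))
    rep("blueall",(H>100)&(H<118)&(S>150)&(V>60))
    rep("copper",(H>5)&(H<18)&(S>120)&(V>150))
    rep("yellow",(H>18)&(H<32)&(S>140)&(V>120))
    rep("tray",(S<40)&(V>150)&(w[...,2]>-0.01)&(w[...,2]<0.04)&(w[...,0]>.2)&(w[...,0]<.5)&(abs(w[...,1]+.35)<.1))
K,T,im,d=load("top0"); cv2.imwrite("pics/topcrop.png",cv2.resize(im[130:270,170:450,::-1],None,fx=2.8,fy=2.8,interpolation=cv2.INTER_CUBIC))
K,T,im,d=load("scene0"); cv2.imwrite("pics/scenecrop.png",cv2.resize(im[140:300,180:400,::-1],None,fx=3.5,fy=3.5,interpolation=cv2.INTER_CUBIC))
E
```

```text
top0 blue [235, 169, 20, 31, 230] med [ 0.585  -0.1409  0.1494] zrng [0.116 0.153] rect [ 606.7 -136.4] [44.5 64.1] 89.1
top0 blueall [235, 169, 20, 34, 237] med [ 0.5848 -0.1403  0.1492] zrng [0.087 0.153] rect [ 606.7 -136.4] [44.5 64.1] 89.1
top0 copper [297, 197, 13, 11, 59] med [ 0.5843 -0.2704  0.0334] zrng [0.019 0.042] rect [ 582.3 -273.2] [32.7 19.6] 68.3
top0 copper [295, 189, 15, 5, 38] med [ 0.6139 -0.2646  0.0388] zrng [0.033 0.042] rect [ 613.8 -266.5] [ 9.7 37.1] 10.6
top0 yellow [437, 170, 11, 13, 73] med [ 0.6669 -0.6401  0.0155] zrng [0.01 0.02] rect [ 667.6 -640.7] [14.6 36.7] 61.2
top0 yellow [568, 184, 14, 8, 65] med [ 0.647  -0.9933  0.017 ] zrng [0.011 0.022] rect [ 646.8 -994. ] [13.3 37. ] 22.8
top0 tray [325, 235, 33, 12, 316] med [ 0.4869 -0.3739  0.0036] zrng [-0.001  0.027] rect [ 486.6 -373.5] [84.6 26.8] 89.8
top0 tray [335, 277, 9, 7, 44] med [ 0.386  -0.3684  0.0245] zrng [0.016 0.035] rect [ 386.6 -369.4] [22.2 13.7] 55.8
scene0 copper [397, 133, 10, 4, 21] med [ 1.3232 -0.5304  0.011 ] zrng [0.006 0.015] rect [1322.1 -531.2] [32.8 11.6] 76.7
scene0 copper [407, 135, 10, 3, 17] med [ 1.3081 -0.5648  0.0111] zrng [0.007 0.015] rect [1307.6 -567.4] [32.4  8.2] 75.6
scene0 yellow [307, 219, 7, 35, 243] med [ 0.5515 -0.2663  0.0573] zrng [0.013 0.101] rect [ 552.1 -266.4] [14.8  8.3] 88.2
scene0 yellow [614, 245, 14, 8, 65] med [ 0.6423 -0.9941  0.0145] zrng [0.008 0.018] rect [ 642.5 -994.2] [12.6 41.7] 24.7
scene0 tray [282, 350, 35, 37, 402] med [ 0.2246 -0.2717 -0.0005] zrng [-0.003  0.002] rect [ 230.7 -272.1] [75.  49.8] 20.8
scene0 tray [370, 356, 25, 30, 226] med [ 0.2341 -0.42   -0.0005] zrng [-0.003  0.001] rect [ 243.2 -424.4] [29.4 59.9] 57.2
```

View pics/topcrop.png

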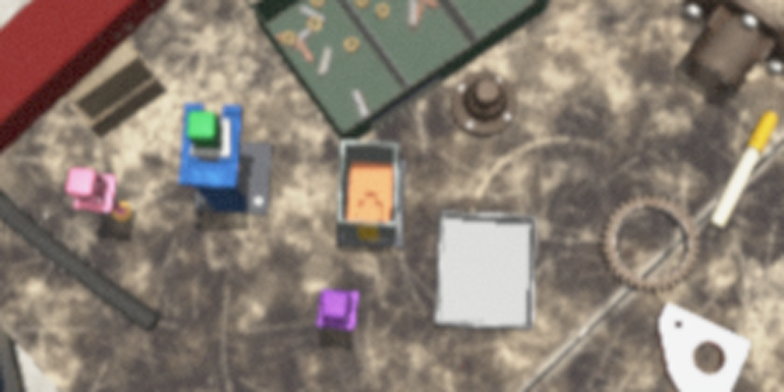

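View pics/scenecrop.png

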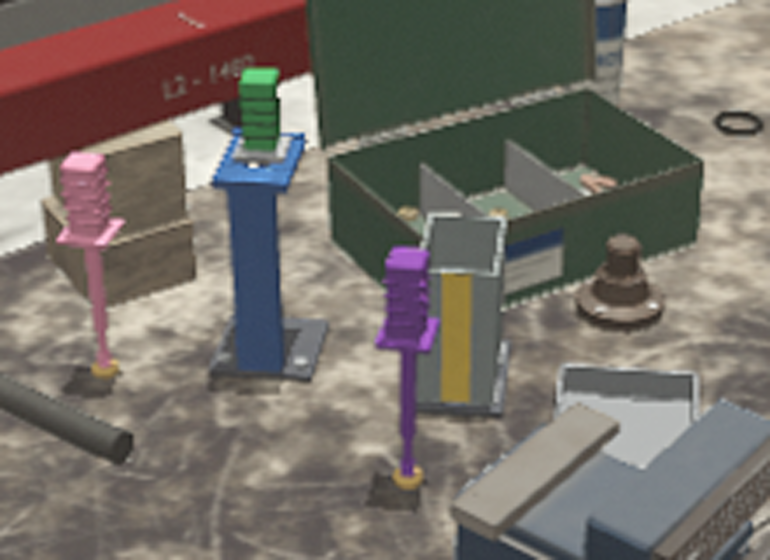

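```bash
cat >> h.py <<'E'
def jog(s,target,yaw,down=True):
    """target TCP pos (m); yaw = world angle (deg) of tool x axis, tool z down"""
    Rc=R.from_rotvec(s["eef_rot"]); 
    a=np.radians(yaw); x=np.array([np.cos(a),np.sin(a),0]); z=np.array([0,0,-1.]); y=np.cross(z,x)
    Rt=R.from_matrix(np.stack([x,y,z],1))
    sl=Rc.inv().apply(np.array(target)-s["eef_pos"])*1000
    rv=np.degrees((Rc.inv()*Rt).as_rotvec())
    return np.round(sl,1),np.round(rv,2)
E
python3 - <<'E'
from h import *
from workcell import arm
s=arm.read_state(); Rc=R.from_rotvec(s["eef_rot"]); print(np.round(Rc.as_matrix(),3))
c=arm.camera_model("wrist"); T=c["extrinsics"]
print("cam in tool",Rc.inv().apply(T[:3,3]-s["eef_pos"]), np.round(Rc.as_matrix().T@T[:3,:3],3))
for n in ["top0","scene0"]:
    K,T,im,d=load(n); w=cloud(K,T,d)
    # height map 40mm cells
    x0,x1,y0,y1=0.3,0.95,-0.6,0.1
    g=np.full((14,15),-1)
    q=w.reshape(-1,3); q=q[np.isfinite(q).all(1)]
    for p in q:
        i=int((p[0]-x0)/.05); j=int((p[1]-y0)/.05)
        if 0<=i<14 and 0<=j<15 and p[0]>=x0 and p[1]>=y0: g[i,j]=max(g[i,j],int(p[2]*1000))
    print(n,"cols y",y0,"rows x descending")
    for i in range(13,-1,-1): print(round(x0+.05*i,2),' '.join(f"{v:4d}" for v in g[i]))
E
```

```text
[[ 0.946  0.323 -0.001]
 [ 0.323 -0.946  0.002]
 [ 0.    -0.002 -1.   ]]
cam in tool [ 0.07507461 -0.00059518 -0.14609501] [[ 0.    -0.958 -0.287]
 [ 1.     0.    -0.   ]
 [ 0.    -0.287  0.958]]
top0 cols y -0.6 rows x descending
0.95   21   20   12    6  161  187  188  188   -1   -1   -1   -1   -1   -1   -1
0.9   15    7    7    6  151  237  187  188  188   -1   -1   -1   -1   -1   -1
0.85   11    5    4    6   77  237  249  248  187  187   -1   -1   -1   -1   -1
0.8   16    8    5   76   77   52  232  249  237  188  189   -1   -1   -1   -1
0.75   76    5    5   77   76   51   49   77  236  236  188  188   -1   -1   -1
0.7   64    6    5    9   77   75   49   16   77    7  187  189  186   -1   -1
0.65    7    7    6   14   63   75   76   77   73    5  163  188  189  187   -1
0.6    9   19    6    7    8    5  111  109  156  210    5  182  190  189  187
0.55   20   21   22   29   28   28  109  109  153  158    5  163  183  187  189
0.5   18   20   18   27    8   29    8   10    7    5    6   29   25  184  188
0.45   25   21    5   27   28   28  163  165    5    4   33   33    5    5
[... 693 characters left out ...]
   2    3   75   73   49   -1   92    2  184  184  184   50   -1
0.65   49    2    2   10   56   73   72   74   73    2  136  185  185  184    1
0.6    2   11    1    2    1    2  108  106  153  205    5  178  184  185  184
0.55   17   17   16   26   26   26  106  106  152  200    7  161  184  185  184
0.5   16   18   16   25    5   26  105   42    2    2    2   26   24  183  185
0.45   19   17    2   -1   24   -1  159  160    1    1   31   30   18    2  183
0.4   19   16    0    0   -1   -1    2    2    1    2    2    3    1    1   -1
0.35   19    2   -1   -1  131  131    2    2    2    2    2    1    1   -1   -1
0.3  125    2  167  168  167  132  133    2    2    2    2    0   -1   -1   -1
```

Run:
```python
from h import *
from workcell import arm
s=arm.read_state(); print(jog(s,[.587,-.335,.27],90), jog(s,[.4,-.48,.27],50))
```

```text
(array([ 447.4, -167.9,  -32. ]), array([-8.000e-02, -6.000e-02, -7.116e+01])) (array([223.6, -91.1, -32.1]), array([-1.000e-01, -3.000e-02, -3.116e+01]))
```

{"api": "jog_arm", "payload": {"slide": [[35, -13, -32], [75, -28, -32], [112, -42, -32], [150, -56, -32], [188, -70, -32], [225, -84, -32], [262, -98, -32], [300, -112, -32], [337, -126, -32], [374, -140, -32], [411, -154, -32], [447, -168, -32]], "rotation": [[0, 0, -6], [0, 0, -12], [0, 0, -18], [0, 0, -24], [0, 0, -30], [0, 0, -36], [0, 0, -42], [0, 0, -48], [0, 0, -54], [0, 0, -60], [0, 0, -66], [0, 0, -71.2]], "gripper": [1, 1, 1, 1, 1, 1, 1, 1, 1, 1, 1, 1]}}

```text
t: 1.15
eef_pos: [0.5878, -0.3333, 0.2696]
eef_rot: [-2.213, -2.227, -0.001]
force: [-0.2, -0.8, 0.6]
opening: 0.0883
```

{"api": "jog_arm", "payload": {"slide": [[0, 0, 0], [0, 0, 0]], "rotation": [[0, 0, 0], [0, 0, 0]], "gripper": [0.6, 0.6]}}

```text
t: 1.32
eef_pos: [0.5891, -0.3313, 0.2688]
eef_rot: [-2.209, -2.229, -0.001]
force: [-0.7, -0.1, -0.3]
opening: 0.0772
```

Run:
```python
from h import *
from workcell import arm
grab("wrist","w1")
s=arm.read_state(); print(s["t"],s["eef_pos"],s["opening"],np.round(R.from_rotvec(s["eef_rot"]).as_matrix(),3).tolist(),np.round(s["joint_pos"],2),s["force"])
```

```text
1.3667 [ 0.58789928 -0.33262742  0.26890909] 0.07284605750561574 [[-0.007, 1.0, -0.002], [1.0, 0.007, 0.002], [0.002, -0.002, -1.0]] [-0.55  0.25  1.56  0.    1.33 -0.56] [ 0.31224744 -0.22872059 -0.45916549]
```

View pics/w1.png

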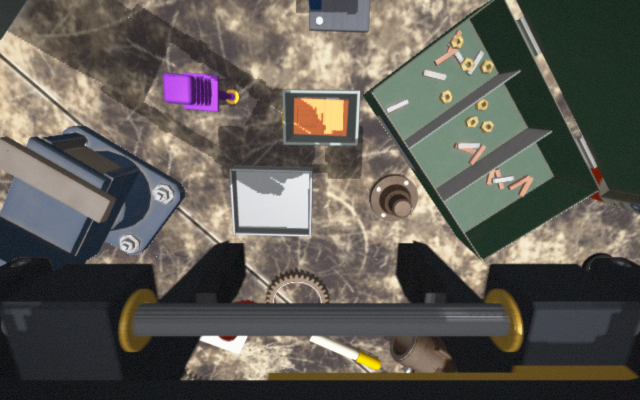

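The wrist view shows the post with the copper block at (320,118), the tray at (272,202) and the rack foot at the top (338,15).

Run:
```python
from h import *
K,T,im,d=load("w1"); w=cloud(K,T,d)
hsv=cv2.cvtColor(im,cv2.COLOR_RGB2HSV); H,S,V=[hsv[...,i].astype(int) for i in range(3)]
cv2.imwrite("pics/w1post.png",cv2.resize(im[75:160,260:385,::-1],None,fx=6,fy=6,interpolation=cv2.INTER_CUBIC))
cv2.imwrite("pics/w1tray.png",cv2.resize(im[155:245,220:325,::-1],None,fx=6,fy=6,interpolation=cv2.INTER_CUBIC))
sub=np.zeros(im.shape[:2],bool); sub[75:160,260:385]=1
m=sub&(w[...,2]>.095)&(w[...,2]<.115); print("rim depth",m.sum(),rect(w,m),np.median(w[m][:,2]))
m=sub&(w[...,2]>.03)&(w[...,2]<.046)&(S>100); print("block",m.sum(),rect(w,m),np.median(w[m][:,2]))
m=sub&(H<25)&(S>110)&(V>100);print("block col",m.sum(),rect(w,m), np.percentile(w[m][:,2],[5,50,95]))
sub[:]=0; sub[155:245,220:325]=1
m=sub&(w[...,2]>.018)&(w[...,2]<.035); print("trayrim",m.sum(),rect(w,m),np.median(w[m][:,2]))
```

```text
rim depth 1004 ((588.1285400390625, -265.5309143066406), (50.91544723510742, 73.19635009765625), 89.62432098388672) 0.10575277956657977
block 1490 ((602.6917724609375, -266.14599609375), (92.88545227050781, 41.62087631225586), 0.5614610314369202) 0.03920446459559304
block col 1960 ((578.1880493164062, -266.53302001953125), (43.61974334716797, 80.39350891113281), 87.77460479736328) [nan nan nan]
trayrim 937 ((524.311279296875, -375.426513671875), (90.35821533203125, 105.17335510253906), 89.01313018798828) 0.024575814715254496
```

View pics/w1post.png

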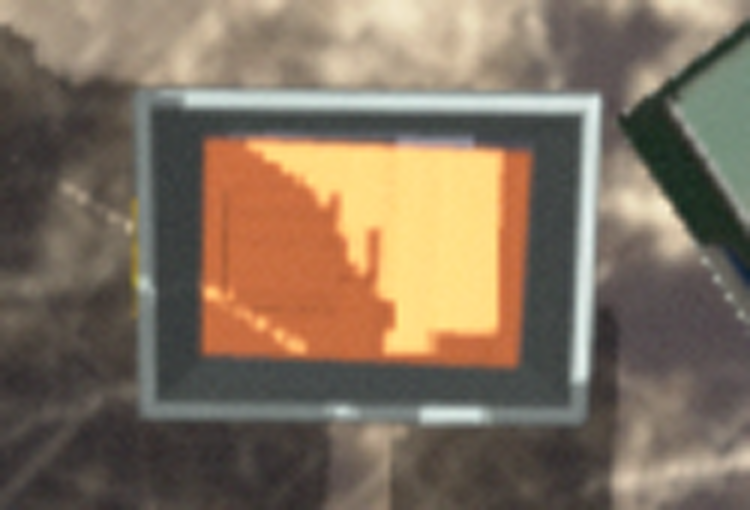

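View pics/w1tray.png

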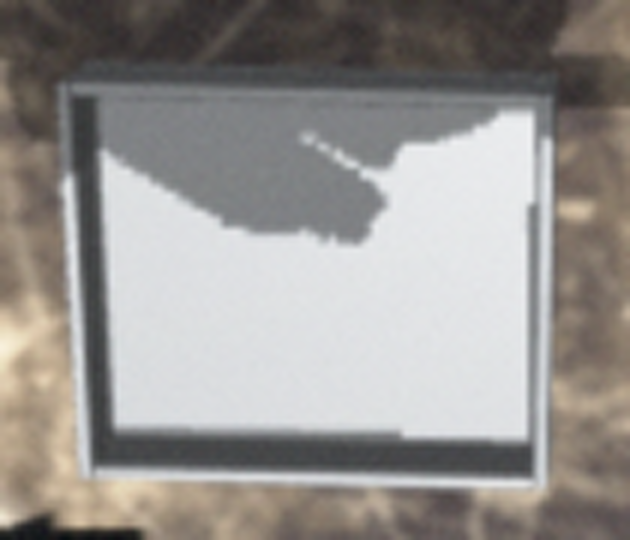

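Run:
```python
from h import *
K,T,im,d=load("w1"); w=cloud(K,T,d)
hsv=cv2.cvtColor(im,cv2.COLOR_RGB2HSV); H,S,V=[hsv[...,i].astype(int) for i in range(3)]
sub=np.zeros(im.shape[:2],bool); sub[90:145,288:355]=1
m=sub&(H<25)&(S>110)&(V>100)
v,u=np.nonzero(m)
p=np.array([ray(K,T,a,b,.039)[:2]*1000 for a,b in zip(u,v)],np.float32); print(cv2.minAreaRect(p), p.min(0),p.max(0))
# edge lines
for name,sel in [("rows",1)]:
    ed=[]
    for b in range(100,133):
        uu=u[v==b]; ed.append((ray(K,T,uu.min()-.5,b,.039)*1000)[:2].tolist()+(ray(K,T,uu.max()+.5,b,.039)*1000)[:2].tolist())
    ed=np.array(ed); 
    print("L",np.polyfit(ed[:,1]+266,ed[:,0],1),"R",np.polyfit(ed[:,3]+266,ed[:,2],1))
    ed=[]
    for a in range(297,344):
        vv=v[u==a]; ed.append((ray(K,T,a,vv.min()-.5,.039)*1000)[:2].tolist()+(ray(K,T,a,vv.max()+.5,.039)*1000)[:2].tolist())
    ed=np.array(ed); 
    print("T",np.polyfit(ed[:,0]-588,ed[:,1],1),"B",np.polyfit(ed[:,2]-588,ed[:,3],1))
m=(w[...,2]>.095)&(w[...,2]<.115)&np.pad(np.ones((85,125),bool),((75,240),(260,255)))
v,u=np.nonzero(m)
p=np.array([ray(K,T,a,b,.106)[:2]*1000 for a,b in zip(u,v)],np.float32);print("post",cv2.minAreaRect(p))
```

```text
((587.098876953125, -266.3739013671875), (40.59292221069336, 62.658565521240234), 87.7620620727539) [ 555.31506 -286.9162 ] [ 618.96094 -245.64948]
L [5.79172329e-02 5.55825670e+02] R [3.19435670e-02 6.18469245e+02]
T [-4.76707151e-02 -2.46241582e+02] B [-3.84149384e-02 -2.86712920e+02]
post ((588.0337524414062, -265.4977111816406), (50.77304458618164, 72.82836151123047), 89.65222930908203)
```

{"api": "jog_arm", "payload": {"slide": [[38, 6, -10], [76, 12, -20], [108, 18, -30], [108, 18, -30], [108, 18, -30]], "rotation": [[0, 0, 0], [0, 0, 0], [0, 0, 0.5], [0, 0, 0.5], [0, 0, 0.5]], "gripper": [0.6, 0.6, 0.6, 0.6, 0.6]}}

```text
t: 1.78
eef_pos: [0.6048, -0.2249, 0.3003]
eef_rot: [-2.222, -2.219, 0.001]
force: [0.4, -0.6, -0.2]
opening: 0.0532
```

Run:
```python
from h import *
from workcell import arm
grab("wrist","w2")
s=arm.read_state(); print(s["t"],s["eef_pos"],s["opening"],np.round(R.from_rotvec(s["eef_rot"]).as_matrix(),3).tolist(),np.round(s["joint_pos"],2),s["force"])
```

```text
1.8333 [ 0.60436667 -0.22582626  0.29938905] 0.05289602238049956 [[0.003, 1.0, -0.002], [1.0, -0.003, 0.001], [0.001, -0.002, -1.0]] [-0.4   0.18  1.6  -0.    1.37 -0.39] [ 0.6418456  -0.08622903 -0.51897882]
```

View pics/w2.png

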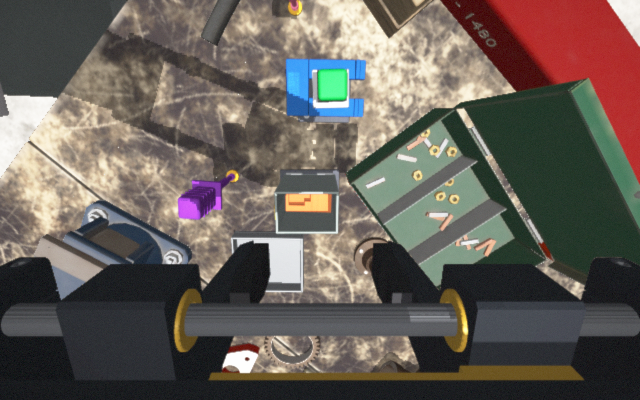

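Run:
```python
from h import *
K,T,im,d=load("w2"); w=cloud(K,T,d)
hsv=cv2.cvtColor(im,cv2.COLOR_RGB2HSV); H,S,V=[hsv[...,i].astype(int) for i in range(3)]
cv2.imwrite("pics/w2rack.png",cv2.resize(im[45:135,275:380,::-1],None,fx=7,fy=6.5,interpolation=cv2.INTER_CUBIC))
sub=np.zeros(im.shape[:2],bool); sub[45:125,275:380]=1
def rr(name,m,z):
    v,u=np.nonzero(m); p=np.array([ray(K,T,a,b,z)[:2]*1000 for a,b in zip(u,v)],np.float32)
    print(name,m.sum(),"ray",np.round(cv2.minAreaRect(p)[0],1),np.round(cv2.minAreaRect(p)[1],1),cv2.minAreaRect(p)[2],"dep",rect(w,m),np.nanpercentile(w[m][:,2],[3,50,97]))
rr("handle top",sub&(w[...,2]>.2),.207)
rr("fork",sub&(H>95)&(H<125)&(S>120)&(w[...,2]>.145)&(w[...,2]<.158),.15)
rr("lips",sub&(w[...,2]>.1515)&(w[...,2]<.157)&(H>95)&(H<125)&(S>120),.153)
rr("flange",sub&(S<60)&(w[...,2]>.145)&(w[...,2]<.165),.155)
```

```text
handle top 937 ray [ 613.7 -134. ] [21.5 20.9] 89.86199188232422 dep ((613.8430786132812, -133.5879364013672), (21.46117401123047, 21.989194869995117), 0.5300448536872864) [0.20149052 0.20401051 0.20547731]
fork 2590 ray [ 608.9 -133.1] [47.4 69.1] 88.80642700195312 dep ((608.7949829101562, -133.01930236816406), (47.61689758300781, 69.7257308959961), 88.79279327392578) [0.14791939 0.14936958 0.15219506]
lips 134 ray [ 624.7 -125.3] [40.1 57.4] 55.980873107910156 dep ((624.7380981445312, -125.25489044189453), (40.18569564819336, 57.62400817871094), 55.95560836791992) [0.15156875 0.15228316 0.15342071]
flange 437 ray [ 611.8 -131.9] [44.2 62.9] 89.04991912841797 dep ((611.9883422851562, -131.42324829101562), (45.16851043701172, 64.466796875), 88.91625213623047) [0.14851303 0.15416331 0.15581001]
```

View pics/w2rack.png

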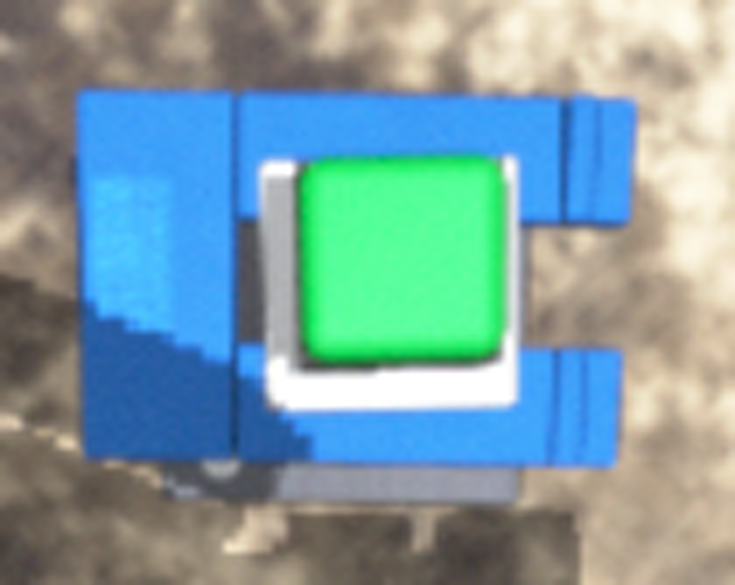

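{"api": "jog_arm", "payload": {"slide": [[35, 5, 0], [70, 9.4, 0], [92, 9.4, 0], [92, 9.4, 30], [92, 9.4, 60], [92, 9.4, 90], [92, 9.4, 115], [92, 9.4, 130], [92, 9.4, 136.4], [92, 9.4, 136.4], [92, 9.4, 136.4]], "rotation": [[0, 0, 0], [0, 0, 0], [0, 0, 0.5], [0, 0, 0.5], [0, 0, 0.5], [0, 0, 0.5], [0, 0, 0.5], [0, 0, 0.5], [0, 0, 0.5], [0, 0, 0.5], [0, 0, 0.5]], "gripper": [0.6, 0.6, 0.6, 0.6, 0.6, 0.6, 0.6, 0.6, 0.6, 0.6, 0.6], "squeeze": 30}}

```text
t: 2.75
eef_pos: [0.6135, -0.1352, 0.1631]
eef_rot: [-2.235, -2.205, 0.002]
force: [-0.5, 0.3, -0.2]
opening: 0.0529
```

Run:
```python
from h import *
from workcell import arm
grab("wrist","w3"); grab("scene","s3")
K,T,im,d=load("s3"); cv2.imwrite("pics/s3c.png",cv2.resize(im[120:270,180:400,::-1],None,fx=3.5,fy=3.5))
s=arm.read_state(); print(s["t"],s["eef_pos"],s["opening"],s["force"], jog(s,[.6138,-.1336,.163],89.5))
```

```text
2.85 [ 0.61473226 -0.1348563   0.16479288] 0.053008264958927596 [-0.20707303 -0.33507674  0.10073668] (array([ 1.2, -0.9,  1.8]), array([ 0.02,  0.01, -0.22]))
```

View pics/w3.png

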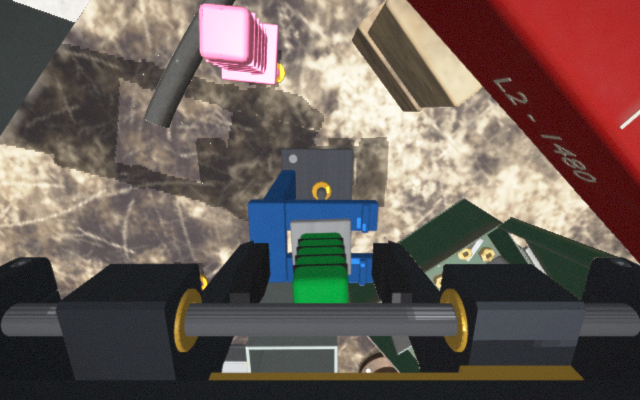

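View pics/s3c.png

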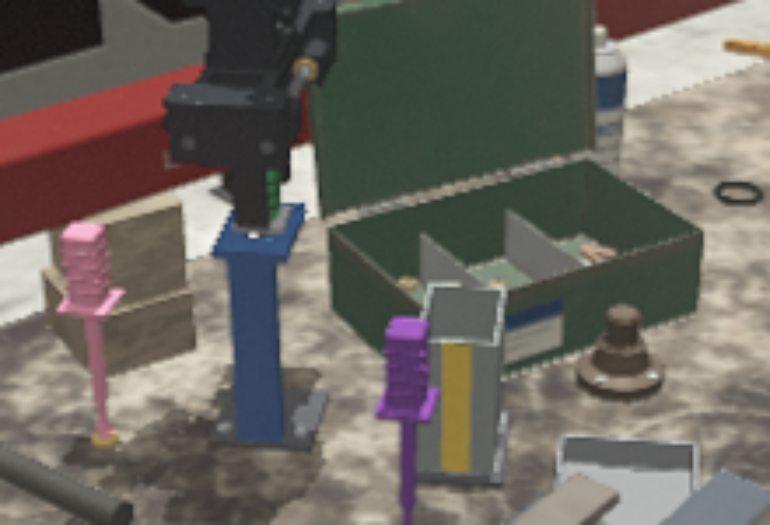

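The wrist view shows the green handle centred between the pads at (320,270), with its brass foot visible at (321,190). Closing now.

{"api": "jog_arm", "payload": {"slide": [[1, 0, 1], [1, 0, 1], [1, 0, 1], [1, 0, 1], [1, 0, 1], [1, 0, 1], [1, 0, 1]], "rotation": [[0, 0, 0], [0, 0, 0], [0, 0, 0], [0, 0, 0], [0, 0, 0], [0, 0, 0], [0, 0, 0]], "gripper": [0.3, 0.1, 0.1, 0.1, 0.1, 0.1, 0.1], "squeeze": 40}}

```text
t: 3.43
eef_pos: [0.6147, -0.1337, 0.1641]
eef_rot: [2.235, 2.208, 0.0]
force: [-2.2, 1.2, 3.3]
opening: 0.0219
```

Run:
```python
from h import *
from workcell import arm
s=arm.read_state(); print(s["t"],s["eef_pos"],s["opening"],s["force"],s["torque"], jog(s,[.6138,-.1336,.163],89.5),s["tau"])
```

```text
3.4333 [ 0.61467808 -0.13369578  0.16414536] 0.021856315820629916 [-2.22639015  1.20578919  3.31831084] [0.10246906 0.20612801 0.06634975] (array([ 0.1, -0.9,  1.1]), array([ 0.02,  0.  , -0.21])) [-1.74772488e-01 -4.48376083e+01 -3.31214261e+01  6.81746809e-03
 -5.19566741e-01  2.99499152e-03]
```

{"api": "jog_arm", "payload": {"slide": [[0, 0, -5], [0, 0, -12], [0, 0, -22], [0, 0, -34], [0, 0, -36], [0, 10, -36], [-0.4, 25, -36], [-0.8, 42, -36], [-1.2, 55, -36], [-1.2, 61, -36], [-1.2, 61, -36]], "rotation": [[0, 0, 0], [0, 0, 0], [0, 0, 0], [0, 0, 0], [0, 0, 0], [0, 0, 0], [0, 0, 0], [0, 0, 0], [0, 0, 0], [0, 0, 0], [0, 0, 0]], "gripper": [0.1, 0.1, 0.1, 0.1, 0.1, 0.1, 0.1, 0.1, 0.1, 0.1, 0.1]}}

```text
t: 4.35
eef_pos: [0.677, -0.1356, 0.1995]
eef_rot: [2.235, 2.208, 0.0]
force: [-0.4, -0.4, -2.4]
opening: 0.0215
```

Run:
```python
from h import *
from workcell import arm
grab("wrist","w4")
s=arm.read_state(); print(s["t"],s["eef_pos"],s["opening"],s["force"],s["torque"],R.from_rotvec(s["eef_rot"]).as_matrix().round(3).tolist())
```

```text
4.4 [ 0.67595097 -0.13552134  0.19946682] 0.022019424603865488 [-0.8077384   0.17633292 -2.66707415] [-0.04493444 -0.03670097  0.02482545] [[0.012, 1.0, -0.001], [1.0, -0.012, 0.0], [0.0, -0.001, -1.0]]
```

View pics/w4.png

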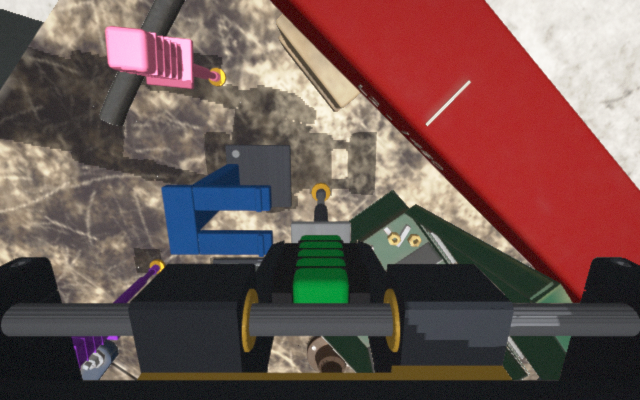

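The picker is out of the fork and hanging straight, with its foot at (321,191).

Run:
```python
from h import *
from workcell import arm
K,T,im,d=load("w4"); w=cloud(K,T,d)
s=arm.read_state(); Rc=R.from_rotvec(s["eef_rot"])
hsv=cv2.cvtColor(im,cv2.COLOR_RGB2HSV); H,S,V=[hsv[...,i].astype(int) for i in range(3)]
cv2.imwrite("pics/w4foot.png",cv2.resize(im[170:220,295:350,::-1],None,fx=10,fy=10,interpolation=cv2.INTER_CUBIC))
sub=np.zeros(im.shape[:2],bool); sub[175:215,300:345]=1
m=sub&(H>12)&(H<30)&(S>150)&(V>90)&(w[...,2]>.02)
q=Rc.inv().apply(w[m]-s["eef_pos"])*1000
print(m.sum(),"tool frame foot min/med/max",q.min(0).round(1),np.median(q,0).round(1),q.max(0).round(1))
v,u=np.nonzero(m);print(u.min(),u.max(),v.min(),v.max())
m=(abs(np.mgrid[:400,:640][1]-320)<15)&(S<60)&(V>120)&(np.mgrid[:400,:640][0]>195)&(np.mgrid[:400,:640][0]<245)
q=Rc.inv().apply(w[m]-s["eef_pos"])*1000; print(np.nanpercentile(q,[5,50,95],axis=0).round(1))
```

```text
161 tool frame foot min/med/max [ -6.6  -7.2 131.6] [  4.1   0.2 133.1] [  9.6   8.6 136.4]
312 329 183 200
[[-4.770e+01 -1.490e+01  8.400e+00]
 [-2.080e+01 -1.000e-01  1.978e+02]
 [ 1.640e+01  1.510e+01  2.005e+02]]
```

View pics/w4foot.png

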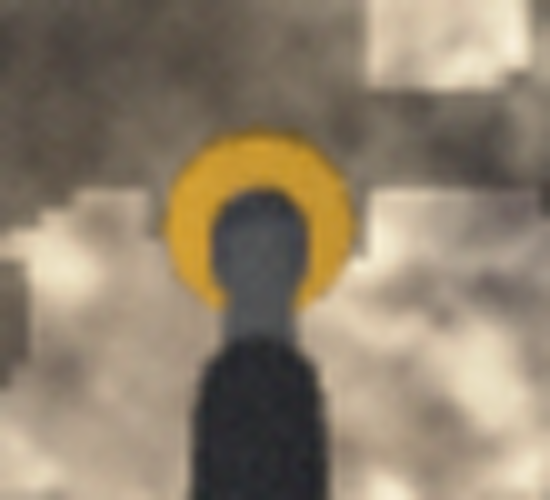

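{"api": "jog_arm", "payload": {"slide": [[0, 0, -35], [-5, 0, -55], [-35, 0, -55], [-67, 0, -55], [-67, -30, -55], [-67, -65, -55], [-67, -76, -40], [-67, -76, -5], [-67, -76, 28], [-67, -76, 46], [-67, -76, 50], [-67, -76, 50]], "rotation": [[0, 0, 0], [0, 0, 0], [0, 0, 0], [0, 0, 0], [0, 0, 0], [0, 0, 0], [0, 0, 0], [0, 0, 0], [0, 0, 0], [0, 0, 0], [0, 0, 0], [0, 0, 0]], "gripper": [0.1, 0.1, 0.1, 0.1, 0.1, 0.1, 0.1, 0.1, 0.1, 0.1, 0.1, 0.1]}}

```text
t: 5.4
eef_pos: [0.5971, -0.201, 0.1475]
eef_rot: [-2.232, -2.204, 0.004]
force: [1.0, -0.5, -1.7]
opening: 0.022
```

Run:
```python
from h import *
from workcell import arm
s=arm.read_state(); print(s["t"],s["eef_pos"],s["opening"],s["force"],s["torque"],s["tau"])
```

```text
5.4 [ 0.59708085 -0.20099453  0.1474675 ] 0.022000626643866317 [ 1.02646622 -0.54176257 -1.72176177] [-0.02510537 -0.10670423  0.02970056] [-6.89776987e-02 -4.75225317e+01 -3.33841288e+01  5.20421332e-02
 -4.35192743e-02 -5.52799229e-04]
```

{"api": "jog_arm", "payload": {"slide": [[0, 0, 3], [0, 0, 6], [0, 0, 7], [0, 0, 7]], "rotation": [[0, 0, 0], [0, 0, 0], [0, 0, 0], [0, 0, 0]], "gripper": [0.1, 0.1, 0.1, 0.1]}}

```text
t: 5.73
eef_pos: [0.5977, -0.2012, 0.1415]
eef_rot: [-2.233, -2.206, 0.003]
force: [0.5, -0.4, -1.7]
opening: 0.0218
```

{"api": "jog_arm", "payload": {"slide": [[0, 0, 1], [0, 0, 2], [0, 0, 2]], "rotation": [[0, 0, 0], [0, 0, 0], [0, 0, 0]], "gripper": [0.1, 0.1, 0.1]}}

```text
t: 5.98
eef_pos: [0.598, -0.2012, 0.1399]
eef_rot: [-2.233, -2.206, 0.002]
force: [0.1, 0.1, -2.0]
opening: 0.0215
```

{"api": "jog_arm", "payload": {"slide": [[0, 0, 1], [0, 0, 2], [0, 0, 2]], "rotation": [[0, 0, 0], [0, 0, 0], [0, 0, 0]], "gripper": [0.1, 0.1, 0.1]}}

```text
t: 6.23
eef_pos: [0.598, -0.2013, 0.1378]
eef_rot: [-2.233, -2.206, 0.002]
force: [0.1, 0.2, -0.9]
opening: 0.0217
```

{"api": "jog_arm", "payload": {"slide": [[0, 0, 1], [0, 0, 1], [0, 0, 1]], "rotation": [[0, 0, 0], [0, 0, 0], [0, 0, 0]], "gripper": [0.1, 0.1, 0.1]}}

```text
t: 6.48
eef_pos: [0.5982, -0.2013, 0.1371]
eef_rot: [-2.233, -2.207, 0.002]
force: [-0.7, 0.0, 0.6]
opening: 0.0217
```

{"api": "jog_arm", "payload": {"slide": [[0, 0, 1], [0, 0, 1], [0, 0, 1]], "rotation": [[0, 0, 0], [0, 0, 0], [0, 0, 0]], "gripper": [0.1, 0.1, 0.1]}}

```text
t: 6.73
eef_pos: [0.5983, -0.2014, 0.1364]
eef_rot: [-2.234, -2.207, 0.002]
force: [-0.9, -0.1, 1.5]
opening: 0.0215
```

Contact felt at TCP z ≈ 0.138, so the foot's underside is 138 mm below the TCP. Next: rise and go over the keyhole.

{"api": "jog_arm", "payload": {"slide": [[0, 0, -30], [0, 0, -65], [0, 0, -100], [0, 0, -124], [-30, -12, -126], [-60, -25, -126], [-65, -27, -126], [-65, -27, -126], [-65, -27, -126], [-65, -27, -126]], "rotation": [[0, 0, 0], [0, 0, 0], [0, 0, 0], [0, 0, 0], [0, 0, 0], [0, 0, 0], [0, 0, 0], [0, 0, 0], [0, 0, 0], [0, 0, 0]], "gripper": [0.1, 0.1, 0.1, 0.1, 0.1, 0.1, 0.1, 0.1, 0.1, 0.1]}}

```text
t: 7.57
eef_pos: [0.5708, -0.2652, 0.2615]
eef_rot: [-2.232, -2.206, 0.001]
force: [0.2, -0.2, -2.1]
opening: 0.0218
```

Run:
```python
from h import *
from workcell import arm
s=arm.read_state(); print(s["t"],s["eef_pos"],s["opening"],s["force"],R.from_rotvec(s["eef_rot"]).as_matrix().round(3).tolist())
K,T,im,d=grab("wrist","w5"); w=cloud(K,T,d)
cv2.imwrite("pics/w5c.png",cv2.resize(im[150:270,250:390,::-1],None,fx=5,fy=5,interpolation=cv2.INTER_CUBIC))
v,u=np.mgrid[:400,:640]
sub=(v>150)&(v<270)&(u>260)&(u<375)
m=sub&(w[...,2]>.1)&(w[...,2]<.111)
print("rim",m.sum(),rect(w,m))
hsv=cv2.cvtColor(im,cv2.COLOR_RGB2HSV); H,S,V=[hsv[...,i].astype(int) for i in range(3)]
m=(v>175)&(v<215)&(u>300)&(u<345)&(H>12)&(H<30)&(S>150)&(V>90)&(w[...,2]>.112)
q=w[m]*1000; print("foot",m.sum(),q.min(0).round(1),q.max(0).round(1))
```

```text
7.5667 [ 0.57075402 -0.26519561  0.26152174] 0.021814777949468827 [ 0.19184016 -0.19563463 -2.05274058] [[0.012, 1.0, -0.003], [1.0, -0.012, 0.002], [0.002, -0.003, -1.0]]
rim 796 ((588.6439819335938, -263.71063232421875), (72.5962142944336, 51.864627838134766), 0.5522579550743103)
foot 173 [ 562.5 -271.5  123.7] [ 580.  -255.1  130.6]
```

View pics/w5c.png

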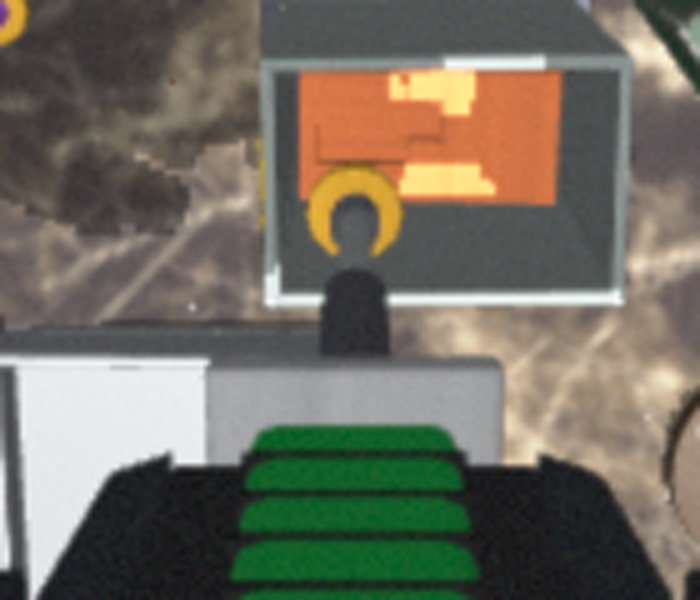

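Run:
```python
from h import *
K,T,im,d=load("w5")
for a,b in [(317,125),(317,160),(405,160),(443,137),(443,105),(300,72),(562,72),(555,205),(303,200)]:
    print(a,b,(ray(K,T,250+(a-2)/5,150+(b-2)/5,.039)*1000-[588.6,-263.7,0]).round(1))
cv2.imwrite("pics/w5d.png",cv2.resize(cv2.convertScaleAbs(im[160:195,305:365,::-1],alpha=1.1),None,fx=13,fy=13,interpolation=cv2.INTER_CUBIC))
K,T,im,d=load("w1")
cv2.imwrite("pics/w1d.png",cv2.resize(cv2.convertScaleAbs(im[95:140,290:352,::-1],alpha=1.2),None,fx=12,fy=12,interpolation=cv2.INTER_CUBIC))
```

```text
317 125 [-26.6  -1.6  39. ]
317 160 [-26.8 -10.2  39. ]
405 160 [ -5.6 -10.4  39. ]
443 137 [ 3.6 -4.9 39. ]
443 105 [ 3.5  2.9 39. ]
300 72 [-30.4  11.2  39. ]
562 72 [31.7 10.6 39. ]
555 205 [ 30.9 -22.   39. ]
303 200 [-30.4 -20.1  39. ]
```

View pics/w5d.png

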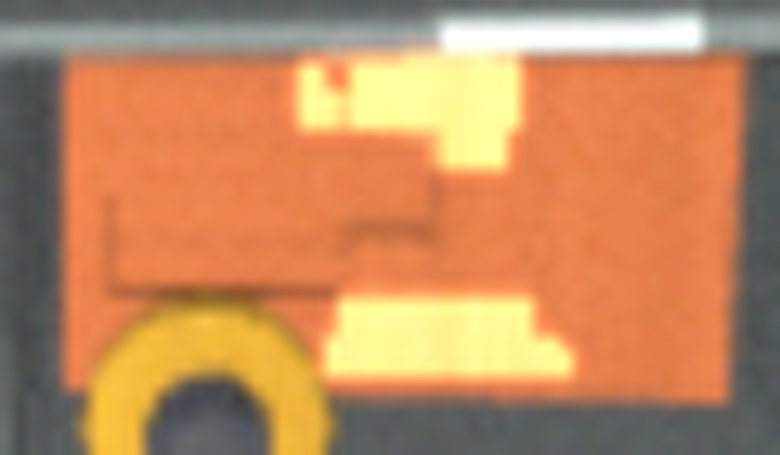

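View pics/w1d.png

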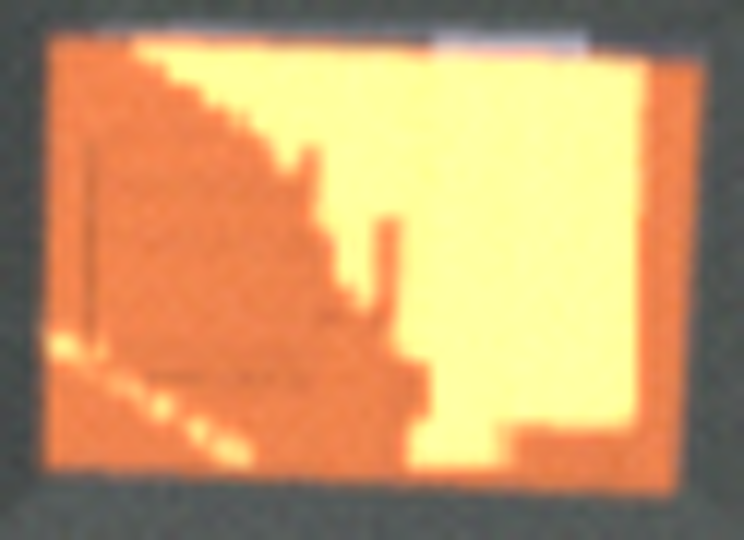

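{"api": "jog_arm", "payload": {"slide": [[0, 0.7, 0], [0, 0.7, 8], [0, 0.7, 18], [0, 0.7, 28], [0, 0.7, 38], [0, 0.7, 48], [0, 0.7, 58], [0, 0.7, 66], [0, 0.7, 72], [0, 0.7, 75], [0, 0.7, 75], [0, 0.7, 75]], "rotation": [[0, 0, 0], [0, 0, 0], [0, 0, 0], [0, 0, 0], [0, 0, 0], [0, 0, 0], [0, 0, 0], [0, 0, 0], [0, 0, 0], [0, 0, 0], [0, 0, 0], [0, 0, 0]], "gripper": [0.1, 0.1, 0.1, 0.1, 0.1, 0.1, 0.1, 0.1, 0.1, 0.1, 0.1, 0.1]}}

```text
t: 8.62
eef_pos: [0.5715, -0.265, 0.1868]
eef_rot: [-2.232, -2.207, 0.001]
force: [0.5, -0.5, -1.8]
opening: 0.0217
```

Run:
```python
from h import *
from workcell import arm
s=arm.read_state(); print(s["t"],s["eef_pos"],s["opening"],s["force"],R.from_rotvec(s["eef_rot"]).as_matrix().round(3).tolist())
K,T,im,d=grab("wrist","w6")
cv2.imwrite("pics/w6c.png",cv2.resize(im[130:270,250:390,::-1],None,fx=5,fy=4.2,interpolation=cv2.INTER_CUBIC))
```

```text
8.6167 [ 0.57154983 -0.26503303  0.1868041 ] 0.02172797083602154 [ 0.52533933 -0.48045679 -1.77468805] [[0.011, 1.0, -0.003], [1.0, -0.011, 0.001], [0.001, -0.003, -1.0]]
```

View pics/w6c.png

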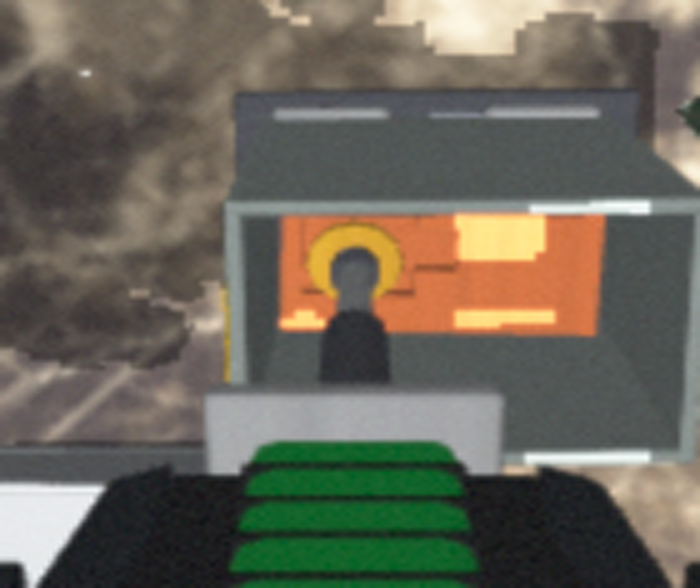

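Run:
```python
from h import *
K,T,im,d=load("w6")
print((ray(K,T,250+355/5,130+262/4.2,.0536)*1000).round(1),(ray(K,T,250+357/5,130+292/4.2,.034)*1000).round(1),(ray(K,T,250+357/5,130+292/4.2,.039)*1000).round(1), (ray(K,T,250+357/5,130+332/4.2,.039)*1000).round(1))
```

```text
[ 572.7 -264.2   53.6] [ 572.9 -276.7   34. ] [ 573.  -275.3   39. ] [ 572.9 -285.1   39. ]
```

{"api": "jog_arm", "payload": {"slide": [[-0.5, 0, 3], [-0.5, 0, 6], [-0.5, 0, 9], [-0.5, 0, 11], [-0.5, 0, 12], [-0.5, 0, 12]], "rotation": [[0, 0, 0], [0, 0, 0], [0, 0, 0], [0, 0, 0], [0, 0, 0], [0, 0, 0]], "gripper": [0.1, 0.1, 0.1, 0.1, 0.1, 0.1]}}

```text
t: 9.17
eef_pos: [0.5715, -0.2655, 0.1747]
eef_rot: [-2.232, -2.207, 0.001]
force: [-0.3, -0.1, -1.4]
opening: 0.0215
```

{"api": "jog_arm", "payload": {"slide": [[0, 0, 2], [0, 0, 4], [0, 0, 6], [0, 0, 8], [0, 0, 9], [0, 0, 9]], "rotation": [[0, 0, 0], [0, 0, 0], [0, 0, 0], [0, 0, 0], [0, 0, 0], [0, 0, 0]], "gripper": [0.1, 0.1, 0.1, 0.1, 0.1, 0.1]}}

```text
t: 9.67
eef_pos: [0.5712, -0.2653, 0.1652]
eef_rot: [-2.231, -2.206, 0.002]
force: [0.3, -1.1, -2.9]
opening: 0.022
```

{"api": "jog_arm", "payload": {"slide": [[0, 0, 1.5], [0, 0, 3], [0, 0, 4], [0, 0, 4]], "rotation": [[0, 0, 0], [0, 0, 0], [0, 0, 0], [0, 0, 0]], "gripper": [0.1, 0.1, 0.1, 0.1]}}

```text
t: 10.0
eef_pos: [0.5713, -0.2654, 0.1613]
eef_rot: [-2.231, -2.206, 0.002]
force: [-0.5, 0.5, -0.1]
opening: 0.0216
```

{"api": "jog_arm", "payload": {"slide": [[0, 0, -2], [0, 0, -3.4], [0, 0, -3.4], [0, 3, -3.4], [-0.2, 6, -3.4], [-0.3, 9, -3.4], [-0.4, 12, -3.4], [-0.4, 14, -3.4], [-0.4, 14, -3.4]], "rotation": [[0, 0, 0], [0, 0, 0], [0, 0, 0], [0, 0, 0], [0, 0, 0], [0, 0, 0], [0, 0, 0], [0, 0, 0], [0, 0, 0]], "gripper": [0.1, 0.1, 0.1, 0.1, 0.1, 0.1, 0.1, 0.1, 0.1]}}

```text
t: 10.75
eef_pos: [0.5858, -0.2659, 0.1645]
eef_rot: [-2.231, -2.207, 0.001]
force: [-0.9, 0.2, -1.6]
opening: 0.0219
```

{"api": "jog_arm", "payload": {"slide": [[-0.1, 1, 0], [-0.1, 1, 0]], "rotation": [[0, 0, 0], [0, 0, 0]], "gripper": [0.1, 0.1]}}

```text
t: 10.92
eef_pos: [0.587, -0.266, 0.1645]
eef_rot: [-2.231, -2.207, 0.001]
force: [0.1, -0.9, -1.8]
opening: 0.022
```

{"api": "jog_arm", "payload": {"slide": [[0, 1, 0], [0, 1, 0]], "rotation": [[0, 0, 0], [0, 0, 0]], "gripper": [0.1, 0.1]}}

```text
t: 11.08
eef_pos: [0.5881, -0.266, 0.1644]
eef_rot: [-2.231, -2.207, 0.001]
force: [-0.2, 0.1, -1.2]
opening: 0.0213
```

{"api": "jog_arm", "payload": {"slide": [[0, 0.7, 0], [0, 0.7, 0]], "rotation": [[0, 0, 0], [0, 0, 0]], "gripper": [0.1, 0.1]}}

```text
t: 11.25
eef_pos: [0.5886, -0.266, 0.1644]
eef_rot: [-2.231, -2.206, 0.002]
force: [-0.8, 0.0, -0.8]
opening: 0.0218
```

Run:
```python
from h import *
from workcell import arm
s=arm.read_state(); print(s["t"],s["eef_pos"],s["force"],s["torque"],R.from_rotvec(s["eef_rot"]).as_matrix().round(3).tolist())
K,T,im,d=grab("wrist","w7")
s=arm.read_state(); print(s["t"],s["eef_pos"],s["force"],s["torque"])
cv2.imwrite("pics/w7c.png",cv2.resize(im[130:270,250:390,::-1],None,fx=5,fy=4.2,interpolation=cv2.INTER_CUBIC))
```

```text
11.25 [ 0.58863798 -0.26602558  0.1643899 ] [-0.82086043  0.00124707 -0.79459578] [-0.00595296  0.03748494 -0.03620805] [[0.011, 1.0, -0.003], [1.0, -0.011, 0.002], [0.002, -0.003, -1.0]]
11.3 [ 0.58864368 -0.26605054  0.16438446] [-0.76774687 -0.22269652 -1.62212872] [-0.0548938   0.01208075 -0.0423261 ]
```

View pics/w7c.png

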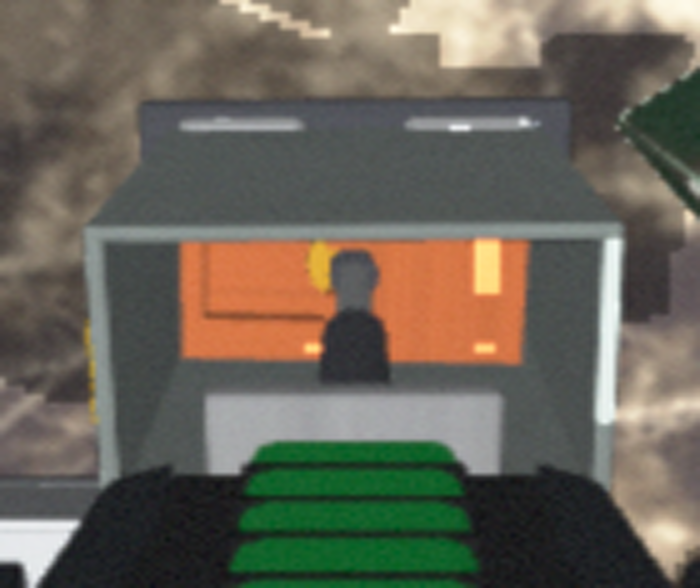

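{"api": "jog_arm", "payload": {"slide": [[0, 0.8, 0], [0, 0.8, 0]], "rotation": [[0, 0, 0], [0, 0, 0]], "gripper": [0.1, 0.1]}}

```text
t: 11.47
eef_pos: [0.589, -0.2661, 0.1643]
eef_rot: [-2.231, -2.206, 0.003]
force: [-1.8, 0.2, -1.7]
opening: 0.0215
```

{"api": "jog_arm", "payload": {"slide": [[0, 0, -1.5], [0, 0, -3], [0, 0, -4], [0, 0, -4]], "rotation": [[0, 0, 0], [0, 0, 0], [0, 0, 0], [0, 0, 0]], "gripper": [0.1, 0.1, 0.1, 0.1]}}

```text
t: 11.8
eef_pos: [0.589, -0.2659, 0.168]
eef_rot: [-2.23, -2.206, 0.002]
force: [-0.4, -1.5, -4.9]
opening: 0.0216
```

{"api": "jog_arm", "payload": {"slide": [[0, 0, -2], [0, 0, -4], [0, 0, -7], [0, 0, -10], [0, 0, -10]], "rotation": [[0, 0, 0], [0, 0, 0], [0, 0, 0], [0, 0, 0], [0, 0, 0]], "gripper": [0.1, 0.1, 0.1, 0.1, 0.1]}}

```text
t: 12.22
eef_pos: [0.5896, -0.2662, 0.1791]
eef_rot: [-2.231, -2.207, 0.002]
force: [0.6, -0.4, -5.2]
opening: 0.0218
```

Run:
```python
from h import *
from workcell import arm
K,T,im,d=grab("wrist","w8")
s=arm.read_state(); print(s["t"],s["eef_pos"],s["force"],s["torque"])
cv2.imwrite("pics/w8c.png",cv2.resize(im[130:270,250:390,::-1],None,fx=5,fy=4.2,interpolation=cv2.INTER_CUBIC))
```

```text
12.2667 [ 0.58955238 -0.26615131  0.17880189] [ 0.27574187 -0.65652325 -5.55214688] [-0.06487292 -0.06731034 -0.02322367]
```

View pics/w8c.png

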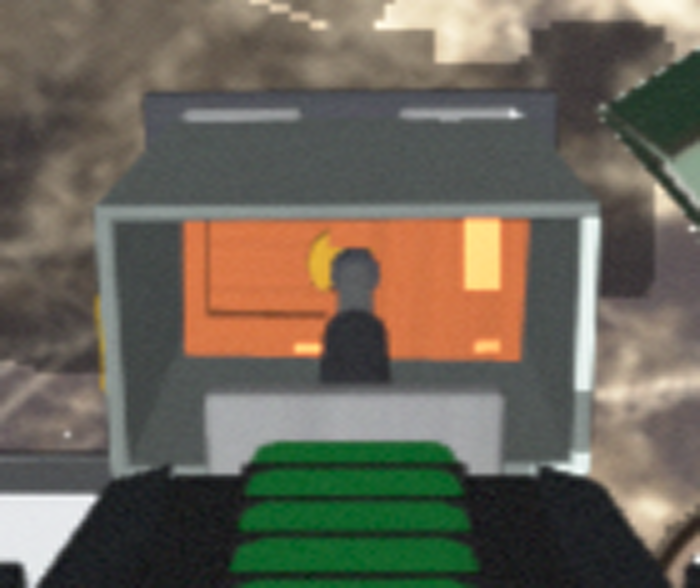

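The block rises level and is centred in the post, with the foot behind the rod at (320,262). Drawing it fully up.

{"api": "jog_arm", "payload": {"slide": [[0, 0, -4], [0, -0.4, -10], [0, -0.4, -17], [0, -0.4, -25], [0, -0.4, -33], [0, -0.4, -41], [0, -0.4, -49], [0, -0.4, -56], [0, -0.4, -61], [0, -0.4, -63], [0, -0.4, -63]], "rotation": [[0, 0, 0], [0, 0, 0], [0, 0, 0], [0, 0, 0], [0, 0, 0], [0, 0, 0], [0, 0, 0], [0, 0, 0], [0, 0, 0], [0, 0, 0], [0, 0, 0]], "gripper": [0.1, 0.1, 0.1, 0.1, 0.1, 0.1, 0.1, 0.1, 0.1, 0.1, 0.1]}}

```text
t: 13.18
eef_pos: [0.5897, -0.2664, 0.2427]
eef_rot: [-2.232, -2.208, 0.001]
force: [-0.0, -0.2, -5.6]
opening: 0.0221
```

{"api": "jog_arm", "payload": {"slide": [[0, 0, -4], [0, 0, -10], [0, 0, -18], [0, 0, -26], [0, 0, -34], [0, 0, -40], [0, 0, -43], [0, 0, -44], [0, 0, -44]], "rotation": [[0, 0, 0], [0, 0, 0], [0, 0, 0], [0, 0, 0], [0, 0, 0], [0, 0, 0], [0, 0, 0], [0, 0, 0], [0, 0, 0]], "gripper": [0.1, 0.1, 0.1, 0.1, 0.1, 0.1, 0.1, 0.1, 0.1]}}

```text
t: 13.93
eef_pos: [0.5899, -0.2665, 0.2871]
eef_rot: [-2.233, -2.208, 0.001]
force: [-0.5, -0.7, -4.9]
opening: 0.022
```

Run:
```python
from h import *
from workcell import arm
K,T,im,d=grab("wrist","w9"); K,T,im2,d=grab("scene","s9")
s=arm.read_state(); print(s["t"],s["eef_pos"],s["force"],s["torque"],jog(s,[.5243,-.3754,.285],89.3),R.from_rotvec(s["eef_rot"]).as_matrix().round(3).tolist())
a=cv2.resize(im[100:290,230:410,::-1],None,fx=3,fy=3); b=cv2.resize(im2[150:290,240:370,::-1],None,fx=3,fy=3)
b=cv2.copyMakeBorder(b,0,a.shape[0]-b.shape[0],0,0,0) if b.shape[0]<a.shape[0] else b
c=np.hstack([a,b[:a.shape[0]]]); cv2.imwrite("pics/ws9.png",cv2.resize(c,None,fx=.84,fy=.84))
```

```text
14.0333 [ 0.58952467 -0.26630334  0.2861483 ] [ 0.09974665  0.45912902 -5.69208481] [-0.05647442 -0.12643569  0.02791976] (array([-109.8,  -64. ,    1.2]), array([-0.16, -0.08,  0.07])) [[0.011, 1.0, -0.003], [1.0, -0.011, 0.002], [0.001, -0.003, -1.0]]
```

View pics/ws9.png

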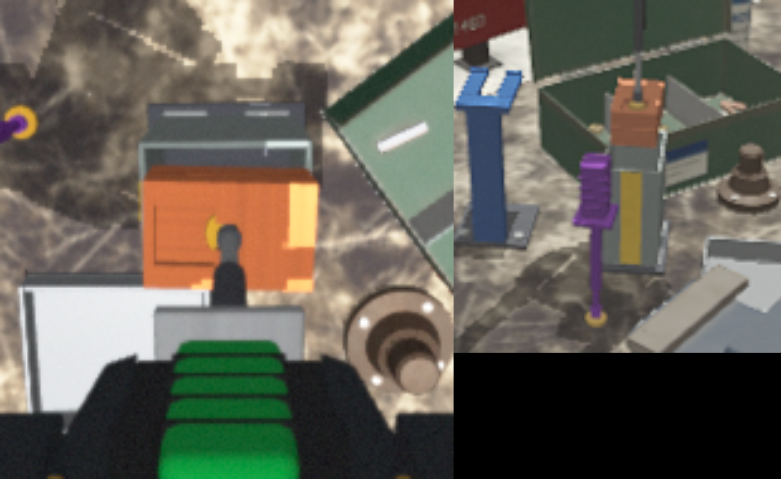

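{"api": "jog_arm", "payload": {"slide": [[-3, 0, 0], [-9, 0, 0], [-18, 0, 0], [-30, 0, 0], [-43, 0, 0], [-57, 0, 0], [-71, 0, 0], [-83, 0, 0], [-94, 0, 0], [-102, 0, 0], [-107, 0, 0], [-109, 0, 0]], "rotation": [[0, 0, 0], [0, 0, 0], [0, 0, 0], [0, 0, 0], [0, 0, 0], [0, 0, 0], [0, 0, 0], [0, 0, 0], [0, 0, 0], [0, 0, 0], [0, 0, 0], [0, 0, 0]], "gripper": [0.1, 0.1, 0.1, 0.1, 0.1, 0.1, 0.1, 0.1, 0.1, 0.1, 0.1, 0.1]}}

```text
t: 15.03
eef_pos: [0.5882, -0.3764, 0.2858]
eef_rot: [-2.232, -2.206, 0.002]
force: [-0.2, 0.1, -5.0]
opening: 0.0217
```

{"api": "jog_arm", "payload": {"slide": [[0, -1, 0], [0, -3, 2], [0, -6, 5], [0, -11, 9], [0, -17, 14], [0, -24, 20], [0, -31, 26], [0, -38, 32], [0, -44, 38], [0, -50, 43], [0, -55, 47], [0, -58, 50]], "rotation": [[0, 0, 0], [0, 0, 0], [0, 0, 0], [0, 0, 0], [0, 0, 0], [0, 0, 0], [0, 0, 0], [0, 0, 0], [0, 0, 0], [0, 0, 0], [0, 0, 0], [0, 0, 0]], "gripper": [0.1, 0.1, 0.1, 0.1, 0.1, 0.1, 0.1, 0.1, 0.1, 0.1, 0.1, 0.1]}}

```text
t: 16.03
eef_pos: [0.529, -0.3755, 0.2352]
eef_rot: [-2.232, -2.205, 0.002]
force: [-0.7, -0.4, -5.4]
opening: 0.0214
```

Run:
```python
from h import *
from workcell import arm
K,T,im,d=grab("wrist","w10")
s=arm.read_state(); print(s["t"],s["eef_pos"],s["force"],s["torque"],jog(s,[.5243,-.3754,.285],89.3))
cv2.imwrite("pics/w10c.png",cv2.resize(im[100:300,200:440,::-1],None,fx=3,fy=3))
```

```text
16.0833 [ 0.52860317 -0.37540529  0.23478475] [-1.31092603  0.43352093 -5.86907877] [-0.08246126  0.11686952  0.01072635] (array([  0.1,  -4.5, -50.2]), array([-0.27, -0.13, -0.  ]))
```

View pics/w10c.png

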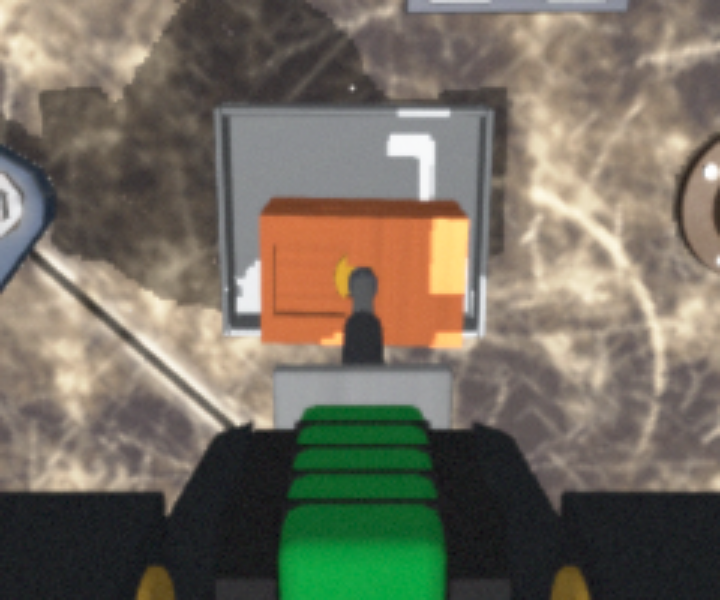

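{"api": "jog_arm", "payload": {"slide": [[0, -1, 3], [0, -2, 8], [0, -3, 15], [0, -4, 23], [0, -4, 31], [0, -4, 39], [0, -4, 47], [0, -4, 54], [0, -4, 59], [0, -4, 61], [0, -4, 62], [0, -4, 62]], "rotation": [[0, 0, 0], [0, 0, 0], [0, 0, 0], [0, 0, 0], [0, 0, 0], [0, 0, 0], [0, 0, 0], [0, 0, 0], [0, 0, 0], [0, 0, 0], [0, 0, 0], [0, 0, 0]], "gripper": [0.1, 0.1, 0.1, 0.1, 0.1, 0.1, 0.1, 0.1, 0.1, 0.1, 0.1, 0.1]}}

```text
t: 17.08
eef_pos: [0.5244, -0.3753, 0.1727]
eef_rot: [-2.232, -2.204, 0.003]
force: [-0.6, -0.4, -5.2]
opening: 0.0217
```

{"api": "jog_arm", "payload": {"slide": [[0, 0, 1], [0, 0, 2], [0, 0, 3], [0, 0, 4], [0, 0, 5], [0, 0, 5.5], [0, 0, 5.5]], "rotation": [[0, 0, 0], [0, 0, 0], [0, 0, 0], [0, 0, 0], [0, 0, 0], [0, 0, 0], [0, 0, 0]], "gripper": [0.1, 0.1, 0.1, 0.1, 0.1, 0.1, 0.1]}}

```text
t: 17.67
eef_pos: [0.5242, -0.3752, 0.167]
eef_rot: [-2.231, -2.204, 0.003]
force: [-0.1, 0.6, -6.6]
opening: 0.0215
```

{"api": "jog_arm", "payload": {"slide": [[0, 0, 1], [0, 0, 2], [0, 0, 3], [0, 0, 4], [0, 0, 4]], "rotation": [[0, 0, 0], [0, 0, 0], [0, 0, 0], [0, 0, 0], [0, 0, 0]], "gripper": [0.1, 0.1, 0.1, 0.1, 0.1]}}

```text
t: 18.08
eef_pos: [0.5243, -0.3754, 0.1635]
eef_rot: [-2.232, -2.204, 0.003]
force: [-1.3, 0.7, -1.8]
opening: 0.0217
```

{"api": "jog_arm", "payload": {"slide": [[0, 0, 1], [0, 0, 1.8], [0, 0, 1.8]], "rotation": [[0, 0, 0], [0, 0, 0], [0, 0, 0]], "gripper": [0.1, 0.1, 0.1]}}

```text
t: 18.33
eef_pos: [0.5244, -0.3756, 0.162]
eef_rot: [-2.232, -2.205, 0.003]
force: [-0.4, -0.3, -1.4]
opening: 0.0219
```

Run:
```python
from h import *
from workcell import arm
K,T,im,d=grab("wrist","w11"); w=cloud(K,T,d)
s=arm.read_state(); print(s["t"],s["eef_pos"],s["force"],s["torque"])
cv2.imwrite("pics/w11c.png",cv2.resize(im[120:280,220:420,::-1],None,fx=3.7,fy=3.7,interpolation=cv2.INTER_CUBIC))
hsv=cv2.cvtColor(im,cv2.COLOR_RGB2HSV); H,S,V=[hsv[...,i].astype(int) for i in range(3)]
v,u=np.mgrid[:400,:640]
m=(u>220)&(u<420)&(v>120)&(v<260)&(H<22)&(S>100)&(V>110)&(w[...,2]>.031)&(w[...,2]<.041)
print(m.sum(),rect(w,m),np.median(w[m],0))
```

```text
18.3833 [ 0.52435807 -0.37558838  0.16197741] [-0.94895093  0.2243705  -2.06150404] [-0.05550924  0.19261486  0.02340889]
2028 ((524.1514892578125, -373.4464416503906), (39.95743942260742, 61.57341384887695), 87.99761962890625) [ 0.53044162 -0.37133835  0.03605887]
```

View pics/w11c.png

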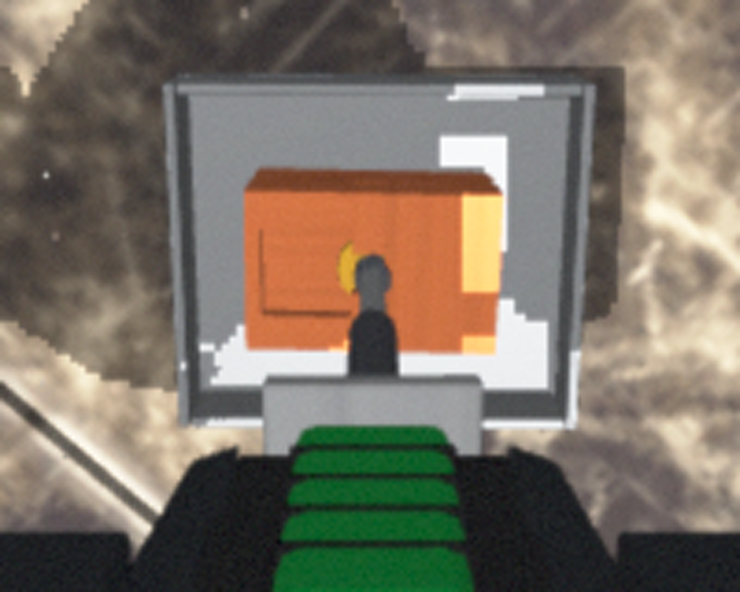

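The block stands upright in the tray (crop centre 372,270), and its weight has left the picker. Sliding back to unhook.

{"api": "jog_arm", "payload": {"slide": [[0, -2, 0], [0.1, -4.5, 0], [0.2, -7, 0], [0.3, -10, 0], [0.4, -13, 0], [0.5, -15, 0], [0.5, -16, 0], [0.5, -16, 0]], "rotation": [[0, 0, 0], [0, 0, 0], [0, 0, 0], [0, 0, 0], [0, 0, 0], [0, 0, 0], [0, 0, 0], [0, 0, 0]], "gripper": [0.1, 0.1, 0.1, 0.1, 0.1, 0.1, 0.1, 0.1]}}

```text
t: 19.05
eef_pos: [0.5081, -0.3749, 0.1621]
eef_rot: [-2.232, -2.205, 0.003]
force: [0.2, 0.1, -2.6]
opening: 0.0217
```

Run:
```python
from h import *
from workcell import arm
K,T,im,d=grab("wrist","w12"); w=cloud(K,T,d)
s=arm.read_state(); print(s["t"],s["eef_pos"],s["force"],s["torque"])
cv2.imwrite("pics/w12c.png",cv2.resize(im[120:280,220:420,::-1],None,fx=3.7,fy=3.7,interpolation=cv2.INTER_CUBIC))
hsv=cv2.cvtColor(im,cv2.COLOR_RGB2HSV); H,S,V=[hsv[...,i].astype(int) for i in range(3)]
v,u=np.mgrid[:400,:640]
m=(u>220)&(u<420)&(v>120)&(v<260)&(H<22)&(S>100)&(V>110)&(w[...,2]>.031)&(w[...,2]<.041)
print(m.sum(),rect(w,m),np.median(w[m],0))
```

```text
19.1 [ 0.50830371 -0.37491053  0.16213905] [ 0.01168031  0.68462179 -1.55594082] [-0.02953649 -0.15741346  0.01281272]
1828 ((524.4769287109375, -373.4653015136719), (39.93597412109375, 61.9266242980957), 88.23963928222656) [ 0.52778503 -0.37504725  0.03615083]
```

View pics/w12c.png

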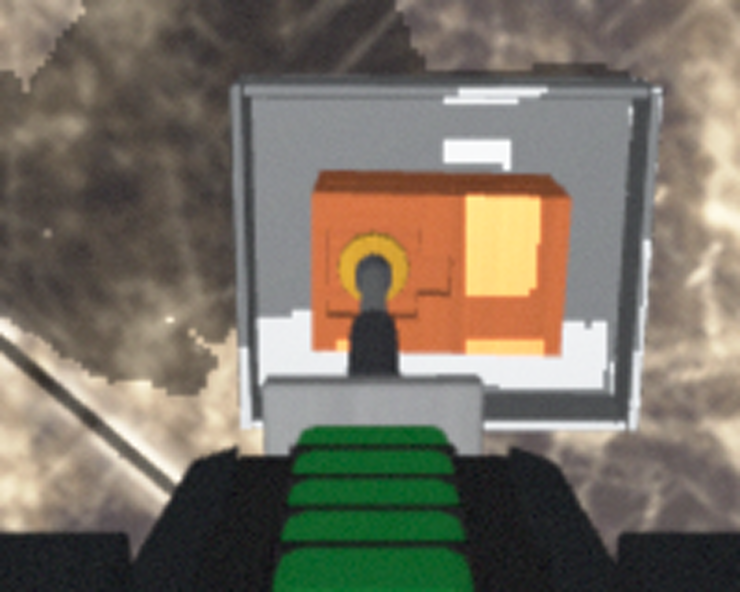

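The foot stands fully inside the wide opening: foot centre at x = 373, opening from 328 to 417. Raising gently.

{"api": "jog_arm", "payload": {"slide": [[0, 0, -2], [0, 0, -4], [0, 0, -6], [0, 0, -8], [0, 0, -8]], "rotation": [[0, 0, 0], [0, 0, 0], [0, 0, 0], [0, 0, 0], [0, 0, 0]], "gripper": [0.1, 0.1, 0.1, 0.1, 0.1]}}

```text
t: 19.52
eef_pos: [0.5088, -0.3752, 0.1709]
eef_rot: [-2.233, -2.206, 0.003]
force: [0.4, 0.5, -1.1]
opening: 0.0214
```

{"api": "jog_arm", "payload": {"slide": [[0, 0, -3], [0, 0, -7], [0, 0, -12], [0, 0, -20], [0, 0, -35], [0, 0, -60], [0, 0, -90], [0, 0, -100], [0, 0, -100]], "rotation": [[0, 0, 0], [0, 0, 0], [0, 0, 0], [0, 0, 0], [0, 0, 0], [0, 0, 0], [0, 0, 0], [0, 0, 0], [0, 0, 0]], "gripper": [0.1, 0.1, 0.1, 0.1, 0.1, 0.1, 0.1, 0.1, 0.1]}}

```text
t: 20.27
eef_pos: [0.511, -0.3768, 0.276]
eef_rot: [2.231, 2.204, -0.001]
force: [0.2, -0.8, -1.4]
opening: 0.0217
```

Run:
```python
from h import *
from workcell import arm
K,T,im,d=grab("wrist","w13"); w=cloud(K,T,d)
s=arm.read_state(); print(s["t"],s["eef_pos"],s["force"],s["torque"],R.from_rotvec(s["eef_rot"]).as_matrix().round(3).tolist())
print(jog(s,[.675,-.375,.28],88.8),jog(s,[.675,-.1345,.199],88.8))
```

```text
20.3167 [ 0.51003463 -0.37601974  0.27317673] [ 0.39919505  0.06903187 -2.97984657] [-0.06001786 -0.04695482 -0.03773191] [[0.012, 1.0, 0.0], [1.0, -0.012, -0.002], [-0.002, 0.0, -1.0]]
(array([  3. , 164.9,  -6.8]), array([0.02, 0.12, 0.5 ])) (array([243.7, 162. ,  73.7]), array([0.02, 0.12, 0.5 ]))
```

View pics/w13.png

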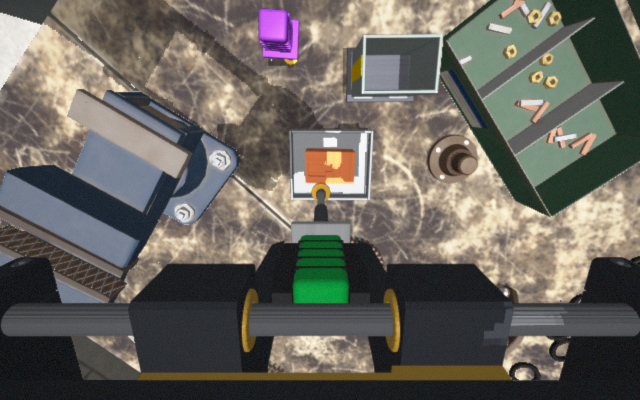

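{"api": "jog_arm", "payload": {"slide": [[8, 6, -20], [30, 20, -27], [62, 41, -27], [95, 63, -27], [128, 85, -27], [160, 107, -27], [192, 128, -27], [222, 148, -27], [240, 162, -27], [243.5, 162, -27], [243.5, 162, -27], [243.5, 162, -27]], "rotation": [[0, 0, 0], [0, 0, 0], [0, 0, 0], [0, 0, 0], [0, 0, 0], [0, 0, 0.2], [0, 0, 0.4], [0, 0, 0.5], [0, 0, 0.5], [0, 0, 0.5], [0, 0, 0.5], [0, 0, 0.5]], "gripper": [0.1, 0.1, 0.1, 0.1, 0.1, 0.1, 0.1, 0.1, 0.1, 0.1, 0.1, 0.1]}}

```text
t: 21.32
eef_pos: [0.6739, -0.1347, 0.2975]
eef_rot: [-2.244, -2.198, 0.006]
force: [-0.0, 0.0, -2.3]
opening: 0.0218
```

Run:
```python
from h import *
from workcell import arm
s=arm.read_state(); print(s["t"],s["eef_pos"],s["force"]); print(jog(s,[.676,-.1350,.1995],88.8))
```

```text
21.3167 [ 0.6739066  -0.13467476  0.29753328] [-0.04135542  0.04804268 -2.25427062]
(array([-0.1,  2.4, 98. ]), array([-0.18,  0.12,  0.02]))
```

{"api": "jog_arm", "payload": {"slide": [[0, 2.5, 15], [0, 2.5, 40], [0, 2.5, 65], [0, 2.5, 85], [0, 2.5, 95], [0, 2.5, 98], [0, 2.5, 98], [0, 2.5, 98]], "rotation": [[0, 0, 0], [0, 0, 0], [0, 0, 0], [0, 0, 0], [0, 0, 0], [0, 0, 0], [0, 0, 0], [0, 0, 0]], "gripper": [0.1, 0.1, 0.1, 0.1, 0.1, 0.1, 0.1, 0.1]}}

```text
t: 21.98
eef_pos: [0.6765, -0.1357, 0.2005]
eef_rot: [2.245, 2.197, -0.005]
force: [-0.1, -0.1, -1.3]
opening: 0.0216
```

Run:
```python
from h import *
from workcell import arm
s=arm.read_state(); print(s["t"],s["eef_pos"],s["force"],R.from_rotvec(s["eef_rot"]).as_matrix().round(3).tolist()); print(jog(s,[.6142,-.1337,.1995],88.8))
K,T,im,d=grab("wrist","w14"); w=cloud(K,T,d)
v,u=np.mgrid[:400,:640]
hsv=cv2.cvtColor(im,cv2.COLOR_RGB2HSV); H,S,V=[hsv[...,i].astype(int) for i in range(3)]
m=(u<290)&(H>95)&(H<125)&(S>120)&(w[...,2]>.145)&(w[...,2]<.158); m[300:]=0
print("fork",m.sum(),rect(w,m))
cv2.imwrite("pics/w14c.png",cv2.resize(im[140:300,150:390,::-1],None,fx=3.2,fy=3.2,interpolation=cv2.INTER_CUBIC))
```

```text
21.9833 [ 0.6764781  -0.13565915  0.20049474] [-0.12634415 -0.09574372 -1.33606662] [[0.021, 1.0, -0.002], [1.0, -0.021, -0.002], [-0.003, -0.002, -1.0]]
(array([  0.6, -62.3,   1.1]), array([-0.1 ,  0.14, -0.02]))
fork 5595 ((610.5035400390625, -131.583984375), (47.96168899536133, 70.09422302246094), 89.21772766113281)
```

View pics/w14c.png

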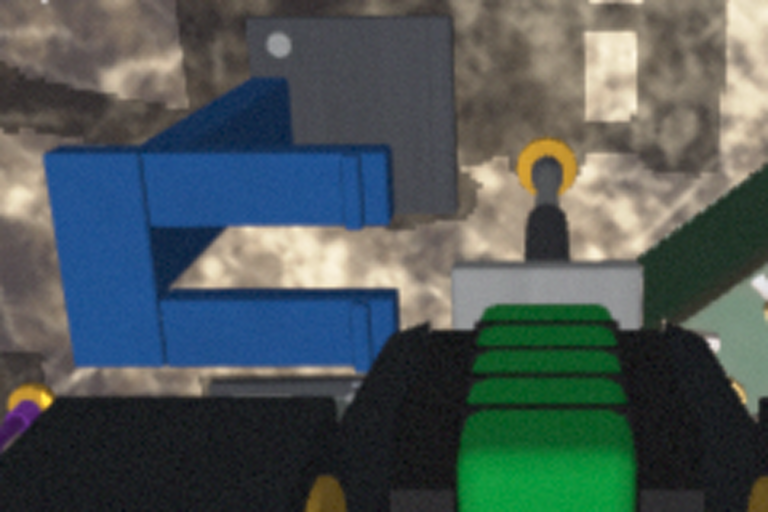

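{"api": "jog_arm", "payload": {"slide": [[0.5, -3, 0], [0.6, -12, 0], [0.6, -25, 0], [0.6, -38, 0], [0.6, -50, 0], [0.6, -59, 0], [0.6, -62, 0], [0.6, -62, 0], [0.6, -62, 0]], "rotation": [[0, 0, 0], [0, 0, 0], [0, 0, 0], [0, 0, 0], [0, 0, 0], [0, 0, 0], [0, 0, 0], [0, 0, 0], [0, 0, 0]], "gripper": [0.1, 0.1, 0.1, 0.1, 0.1, 0.1, 0.1, 0.1, 0.1]}}

```text
t: 22.78
eef_pos: [0.6154, -0.1337, 0.202]
eef_rot: [2.243, 2.196, -0.002]
force: [0.3, 0.3, -2.2]
opening: 0.0217
```

Run:
```python
from h import *
from workcell import arm
s=arm.read_state(); print(s["t"],s["eef_pos"],s["force"],s["torque"]); print(jog(s,[.6147,-.1337,.164],88.8))
```

```text
22.7833 [ 0.61537096 -0.13373956  0.20200612] [ 0.34999487  0.33426633 -2.23945595] [-0.0193619  -0.11352856 -0.01696791]
(array([ 0.1, -0.7, 38. ]), array([ 0.06,  0.17, -0.01]))
```

{"api": "jog_arm", "payload": {"slide": [[0, -0.8, 5], [0, -0.8, 12], [0, -0.8, 20], [0, -0.8, 27], [0, -0.8, 32], [0, -0.8, 34], [0, -0.8, 35], [0, -0.8, 35]], "rotation": [[0, 0, 0], [0, 0, 0], [0, 0, 0], [0, 0, 0], [0, 0, 0], [0, 0, 0], [0, 0, 0], [0, 0, 0]], "gripper": [0.1, 0.1, 0.1, 0.1, 0.1, 0.1, 0.1, 0.1]}}

```text
t: 23.45
eef_pos: [0.6145, -0.1338, 0.1665]
eef_rot: [2.243, 2.196, -0.003]
force: [-0.2, 0.4, -1.0]
opening: 0.0217
```

{"api": "jog_arm", "payload": {"slide": [[0, 0, 0.8], [0, 0, 1.6], [0, 0, 2], [0, 0, 2]], "rotation": [[0, 0, 0], [0, 0, 0], [0, 0, 0], [0, 0, 0]], "gripper": [0.1, 0.1, 0.1, 0.1]}}

```text
t: 23.78
eef_pos: [0.6146, -0.1338, 0.1647]
eef_rot: [2.243, 2.196, -0.003]
force: [0.3, -0.3, -2.4]
opening: 0.0214
```

{"api": "jog_arm", "payload": {"slide": [[0, 0, 0.8], [0, 0, 1.2], [0, 0, 1.2]], "rotation": [[0, 0, 0], [0, 0, 0], [0, 0, 0]], "gripper": [0.1, 0.1, 0.1]}}

```text
t: 24.03
eef_pos: [0.6148, -0.1339, 0.1642]
eef_rot: [2.243, 2.196, -0.002]
force: [-1.1, 0.6, 0.7]
opening: 0.0216
```

{"api": "jog_arm", "payload": {"slide": [[0, 0, 0], [0, 0, 0], [0, 0, 0], [0, 0, 0], [0, 0, 0], [0, 0, 0], [0, 0, 0]], "rotation": [[0, 0, 0], [0, 0, 0], [0, 0, 0], [0, 0, 0], [0, 0, 0], [0, 0, 0], [0, 0, 0]], "gripper": [0.3, 0.4, 0.5, 0.6, 0.6, 0.6, 0.6]}}

```text
t: 24.62
eef_pos: [0.6148, -0.1339, 0.1641]
eef_rot: [2.243, 2.196, -0.002]
force: [-0.1, 0.1, -0.6]
opening: 0.053
```

Run:
```python
from h import *
from workcell import arm
s=arm.read_state(); print(s["t"],s["eef_pos"],s["force"],s["opening"])
K,T,im,d=grab("wrist","w15")
```

```text
24.6167 [ 0.61478671 -0.13389072  0.1641081 ] [-0.10898511  0.14356096 -0.55879818] 0.05300459657348266
```

View pics/w15.png

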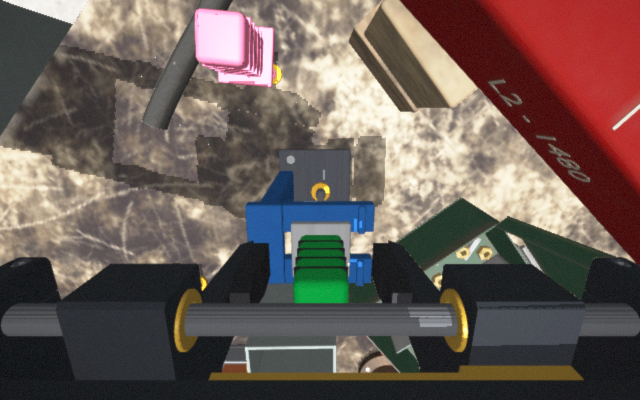

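The picker hangs as before, with its handle at (320,270) and foot at (320,191), and the fingers are clear. Moving straight up and to the side, then looking.

{"api": "jog_arm", "payload": {"slide": [[0, 0, -8], [0, 0, -25], [0, 0, -50], [0, 0, -80], [0, 0, -110], [0, 0, -136], [-30, -5, -136], [-60, -9, -136], [-92, -9, -136], [-92, -9, -136], [-92, -9, -136]], "rotation": [[0, 0, 0], [0, 0, 0], [0, 0, 0], [0, 0, 0], [0, 0, 0], [0, 0, 0], [0, 0, 0], [0, 0, 0], [0, 0, 0], [0, 0, 0], [0, 0, 0]], "gripper": [0.6, 0.6, 0.6, 0.6, 0.6, 0.6, 0.6, 0.6, 0.6, 0.6, 0.6]}}

```text
t: 25.58
eef_pos: [0.6034, -0.2267, 0.3009]
eef_rot: [2.245, 2.192, -0.002]
force: [0.3, 0.4, 0.2]
opening: 0.0528
```

Run:
```python
from h import *
from workcell import arm
s=arm.read_state(); print(s["t"],s["eef_pos"],s["force"])
K,T,im,d=grab("wrist","w16"); w=cloud(K,T,d)
v,u=np.mgrid[:400,:640]; sub=(v>45)&(v<125)&(u>275)&(u<380)
m=sub&(w[...,2]>.2); print("handle",rect(w,m),np.median(w[m][:,2]))
hsv=cv2.cvtColor(im,cv2.COLOR_RGB2HSV); H,S,V=[hsv[...,i].astype(int) for i in range(3)]
m=sub&(H>95)&(H<125)&(S>120)&(w[...,2]>.145)&(w[...,2]<.158); print("fork",rect(w,m))
K,T,im2,d=grab("top","t16"); K,T,im3,d=grab("scene","s16")
a=cv2.resize(im[:,150:450,::-1],(400,533)); b=cv2.resize(im3[120:300,180:400,::-1],(400,327))
b=cv2.copyMakeBorder(b,0,533-327,0,0,0); cv2.imwrite("pics/m16.png",np.hstack([a,b]))
```

```text
25.5833 [ 0.60343372 -0.22668462  0.30089696] [0.30711778 0.35064471 0.20080842]
handle ((615.3408203125, -131.76283264160156), (22.113523483276367, 21.44436264038086), 88.64874267578125) 0.20472906483055064
fork ((609.4290161132812, -130.52232360839844), (47.197021484375, 69.69446563720703), 89.01844787597656)
```

View pics/m16.png

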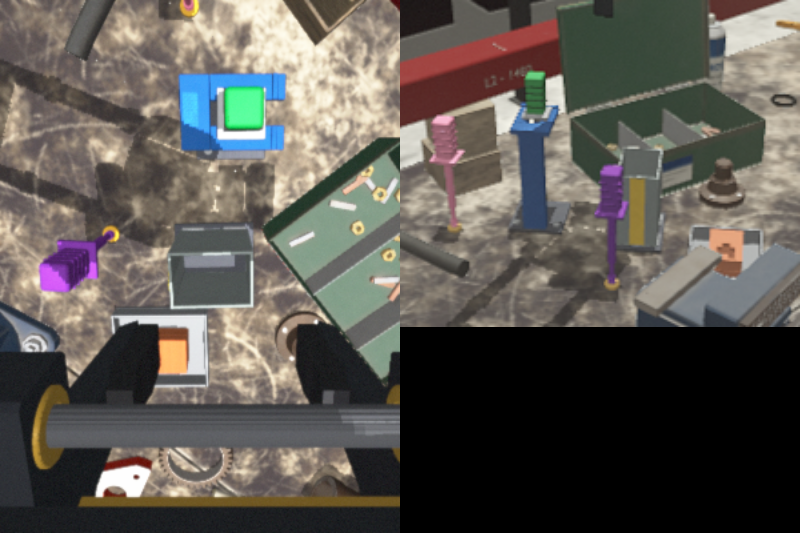

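View pics/t16.png

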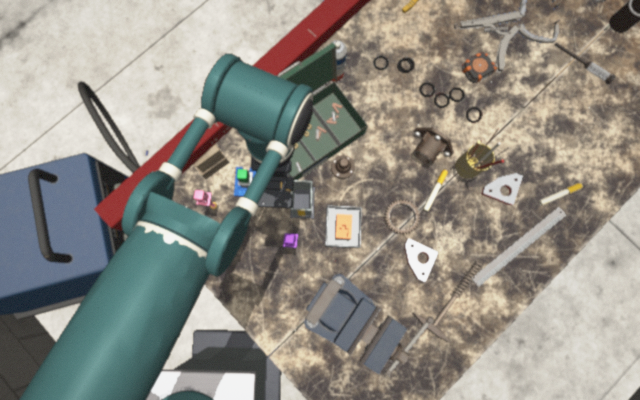

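Run:
```python
from workcell import arm
print(arm.hand_in())
```

```text
the job is handed in; nothing more can be done
None
```

The copper block now stands upright in the grey tray, the picker is back in its blue rack, and I handed the job in at about t = 26 s.

- **Picking up:** I took the green-handled picker from the rack and found its foot length by touching the table; the flange-to-foot length came out at about 125 mm. I then entered the keyhole, slid the rod to the slot end and drew the block out level.
- **Forces:** The highest force I read was about 7 N at the wrist, but I only read it at the end of each move, not in between. The fingers never touched the block.
- **Block in the tray:** After unhooking, it measured about 2 mm off the tray's centre, turned about 2°. It is still standing there in the last top and scene views.
- **Picker in the rack:** The handle height is unchanged (0.2047 m against 0.2040 m before). It sits about 1 mm from where it first hung relative to the fork, with its sides square to the rack. That 1 mm is within the camera noise: repeat readings of the fixed fork and post varied by 1–3 mm.
- **Other things:** In the last pictures the post, the bystanders and both look-alikes are where they were, though I did not measure them again. The hand was empty and clear of everything, with the wrist force near zero.

No check failed.

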